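# Nest the ring gauges on the gauge stand's hook

## Robot

A 6-joint arm with a two-finger parallel gripper is mounted at the origin on the work surface. World frame = base frame: x ahead of the robot, y to its left, z up, the work surface at z = 0. Lengths are in m, angles in rad, forces in N, time in s.
With the tool pointing down it reaches from about 0.3 to 0.875 m from the base axis. Payload 6.4 kg.
Tool frame: the origin (TCP) lies at the very end of the fingers, on their centre line; the grasp point (between the pads) lies 19 mm behind it; z points along the fingers, y is the direction in which the jaws open and shut (so a half turn about z gives the same grasp; the last joint's range is limited). The gripper opens to 85 mm and grips with 20 to 120 N. Pads are 22 mm wide; open, the fingers measure 114 mm over their backs; the gripper's body (76 mm by 85 mm) begins 54 mm behind the grasp point. The pads swing forward as they close: fully open they stand 13 mm farther back than shut.
Start: joints at [-1.43, 0.181, 1.607, -0, 1.354, -0.206], TCP at [0.195, -0.541, 0.231] pointing down, gripper open.
Joint ranges: [-2.99, 2.99], [-0.89, 2.07], [0.3, 2.58], [-1.14, 4.28], [0, 2.63], [-3.12, 3.12]. Speed limits (rad/s): [2.57, 2.57, 3.01, 3.14, 3.14, 3.14].

## Interface

Orientations are given as a 3x3 rotation matrix whose columns are the frame's x, y, z axes.
In Python, from station import monitor, grab_frame, camera_params, arm gives the robot as it stands.
- The arm moves only by the tool servo_tool, never from a script. Its argument "plan" is a list of rows, each a list of 3 entries, a list of its own where there are three numbers: the turn, a rotation vector about the tool's x, y, z in degrees, then the shift along the tool's x, y, z in mm, then the gripper command: -1 is shut, 1 is fully open, values between are in proportion. In form: [[[rx, ry, rz], [dx, dy, dz], claw], ...]. A call has 1 to 5 rows; each row is the pose to reach, as a shift and turn from the pose commanded when the call began, along the tool's axes at that moment; what a row does not reach only later rows make up. A row lasts 1/8 s, in which the tool goes at most 62.5 mm and 10.7 degrees, less where a joint would pass 70% of its speed; a pose out of reach is approached as far as the arm can. A call with a gripper value outside its range is refused whole. The fingers move at their own pace and stop on an object; "grip_force" is the grip in N (left out, the last holds). Time passes only in rows, so rows that repeat a pose let the fingers close. It gives the time, the measured TCP pose, the force and the opening at its end, in the units of the state.
- monitor.read_state(): the state, without advancing time (a new reading comes with each control period).
- grab_frame(name): name is "side" or "top"; returns (picture, depth): 400x640x3 uint8, red, green, blue; 400x640 float32, m along the optical axis (not along the pixel's ray), 0 where there is no reading.
- camera_params(name): a dict with "fx", "fy", "cx", "cy" (pixels), "cam_to_world" (4x4, takes a point from camera to world coordinates). Camera axes: x right, y down, z forward; pixel columns grow to the right and rows downward; lengths in m; the calibration is good to about 2 mm. A picture is of the moment at which its call begins. camera_params takes no time and is no camera call.
- arm.job_done(): hands the job in, once; it reports no verdict.
The state is a dict: "time_s": time; "qpos": joint angles; "qd": joint speeds; "effort": joint torques, N m; "eef_pos": TCP position; "tcp_rot": TCP orientation; "force": force on the tool from outside, world axes, zero at the start; "ft_torque": the same for the moment, N m; "width": finger opening in m.
Only numpy, scipy, OpenCV 4.12 (cv2) and the standard library are available. Lean on these libraries where they do the work, as an engineer would, in place of code of your own. Each camera call takes 0.05 s, during which the arm holds its last target.

## Task

Hang the three handled ring gauges on the hook of the gauge stand one behind the other, largest first, then the middle one, then the smallest, each hung by its bore over the bar with its handle up. Slide each one along the bar and press it home, firmly but gently, until the rings behind it are snug together and the hook's sprung pad gives by about 4 mm (never by more than 6.5 mm), set it down on the bar before you let go rather than dropping it, and leave everything else where it is.

Things in the scene. Friction and masses are not known exactly. Their poses are not given: they have to be found in the camera images.
- large_centre (a point): bore centre of the large ring gauge: loose aluminium ring, outer diameter 90 mm, bore 60 mm, 24 mm thick along its x (bore axis, level), standing on a flat 46 mm wide foot 49 mm below this point. Bar handle straight up (z) from the ring's top, 14 mm wide (y), 10 mm thick (x), top 93 mm above this point; pinch across y 72 mm above it. 0.1 to 0.3 kg. Same when turned half round.
- medium_centre (a point): bore centre of the medium ring gauge: loose aluminium ring, outer diameter 76 mm, bore 50 mm, 24 mm thick along its x (bore axis, level), standing on a flat 46 mm wide foot 42 mm below this point. Bar handle straight up (z) from the ring's top, 14 mm wide (y), 10 mm thick (x), top 86 mm above this point; pinch across y 65 mm above it. 0.1 to 0.3 kg. Same when turned half round.
- small_centre (a point): bore centre of the small ring gauge: loose aluminium ring, outer diameter 62 mm, bore 40 mm, 24 mm thick along its x (bore axis, level), standing on a flat 46 mm wide foot 35 mm below this point. Bar handle straight up (z) from the ring's top, 14 mm wide (y), 10 mm thick (x), top 79 mm above this point; pinch across y 58 mm above it. 0.1 to 0.3 kg. Same when turned half round.
- hook_nominal (a point): nominal root of the hook's bar, fixed to the gauge stand: on the bar's axis, at the face of its black pad. The level round bar, 12 mm thick, runs from there along this frame's -x and gives 1 mm per 3 N downwards. The hook is clamped by hand: bar and pad truly lie up to 9 mm off this point in x, 6 mm in z, 3 mm in y (parallel). This is not measured: feel or see it.
- hook_end (a point): nominal end of the hook, 138 mm out from the pad on the bar's axis, off by as much as the root is. From 126 mm out the bar turns up into a small lip, its top 14 mm above the bar's axis. At the other end, a white clamp block (30 mm behind the pad's face, top 22 mm above the bar's axis) and the steel column (top 30 mm above) stand behind the pad.
- pad (a joint): travel (m) of the sprung black pad, a disc 40 mm across round the bar's root facing the lip: 0 when free, grows as pushed away from the lip, 2 N per mm. Pressed home from 2.5 mm (5 N), overpressed at 6.5 mm (13 N), stop at 10 mm. Rings on the bar drag with about their own weight (up to 6 N in all) on top; that can also keep the pad a little pushed in after letting go.
- gear_big: loose double gear lying flat, 68 mm across, 26 mm high; origin at the centre of its underside; to be left alone
- gear_flat: loose flat gear, 52 mm across, 12 mm high; origin at the centre of its underside; to be left alone
- shaft: loose short steel shaft lying down, 110 mm long, 24 mm high; origin at the centre of its underside; to be left alone
- caliper: loose caliper lying flat, 190 mm long, 10 mm high; origin at the centre of its underside; to be left alone
- tray: loose grey parts tray, 140 x 200 mm, 35 mm high; origin at the centre of its underside; to be left alone
- oil: loose small upright oil bottle, 44 mm across, 100 mm high; origin at the centre of its underside; to be left alone
- weight: loose small brass weight, 44 mm across, 30 mm high; origin at the centre of its underside; to be left alone
Mind the look-alikes: they are no part of the job. What is shaped like the part that bears medium_centre but red is not meant.

How it is judged:
On the way, in this order (a step that is already met when the one before it is completed fails the run):
1. the large gauge is on the bar and pressed home: the pad gives by at least 2.5 mm (value of joint pad above 0.0025 m and x of large_centre in the frame of hook_nominal between -0.026 and 0.008 m and y of large_centre in the frame of hook_nominal between -0.014 and 0.014 m and z of large_centre in the frame of hook_nominal between -0.036 and 0.012 m), for 0.2 s.
2. the medium gauge is on the bar, against the large one, and the pad gives by at least 2.5 mm (all of step 1 and distance between large_centre and medium_centre below 0.028 m and x of medium_centre in the frame of hook_nominal between -0.052 and -0.016 m and y of medium_centre in the frame of hook_nominal between -0.014 and 0.014 m and z of medium_centre in the frame of hook_nominal between -0.032 and 0.012 m), for 0.2 s.
3. the small gauge is on the bar, against the medium one, and the pad gives by at least 2.5 mm (value of joint pad above 0.0025 m and distance between large_centre and medium_centre below 0.028 m and distance between medium_centre and small_centre below 0.028 m and x of medium_centre in the frame of hook_nominal between -0.052 and -0.016 m and y of medium_centre in the frame of hook_nominal between -0.014 and 0.014 m and z of medium_centre in the frame of hook_nominal between -0.032 and 0.012 m and x of small_centre in the frame of hook_nominal between -0.078 and -0.04 m and y of small_centre in the frame of hook_nominal between -0.014 and 0.014 m and z of small_centre in the frame of hook_nominal between -0.028 and 0.012 m), for 0.2 s.
At the end, for the whole second after the job is handed in: All three gauges hang still on the bar by their bores, handles up within 0.2 rad, within 14 mm of the bar sideways, the large one at the pad, the medium one against it and the small one against that (centres of neighbours less than 28 mm apart: gaps under about 3 mm) (distance between large_centre and medium_centre below 0.028 m and distance between medium_centre and small_centre below 0.028 m and x of large_centre in the frame of hook_nominal between -0.026 and 0.002 m and y of large_centre in the frame of hook_nominal between -0.014 and 0.014 m and z of large_centre in the frame of hook_nominal between -0.034 and -0.014 m and x of medium_centre in the frame of hook_nominal between -0.05 and -0.02 m and y of medium_centre in the frame of hook_nominal between -0.014 and 0.014 m and z of medium_centre in the frame of hook_nominal between -0.029 and -0.009 m and x of small_centre in the frame of hook_nominal between -0.076 and -0.042 m and y of small_centre in the frame of hook_nominal between -0.014 and 0.014 m and z of small_centre in the frame of hook_nominal between -0.024 and -0.004 m and angle between each of large_centre, medium_centre, small_centre's own z axis and vertical below 0.2 rad and linear speed of each of large, medium, small below 0.02 m/s); the robot touches nothing.
It fails at once if the hook's pad is overpressed (6.5 mm, 13 N) (value of joint pad above 0.0065 m).
It fails at once if a gauge bears on the hook with more than 25 N (contact force between any of large, medium, small and hook above 25 N).
It fails at once if a gauge is dropped (falls free more than about 6 mm) ((linear speed of large above 0.36 m/s and contact force between large and the fingers below 0.05 N) or (linear speed of medium above 0.36 m/s and contact force between medium and the fingers below 0.05 N) or (linear speed of small above 0.36 m/s and contact force between small and the fingers below 0.05 N)).
It fails at once if a bystander is moved more than 20 mm (distance of any of gear_big, gear_flat, shaft, caliper, tray, oil, weight from where it was at the start of the episode above 0.02 m).
It also fails if it takes over 72 s, if anything falls off the work surface, if the arm or the gripper's body presses on something with over 40 N, if the wrist force passes 120 N, or if a joint passes its speed limit or range.

## Working session

There is one attempt and no reset: what is moved stays moved. The work goes in short steps, Python scripts to look and compute and a tool call to move; the robot and the scene stay as the last step left them, time stands still between calls to the robot, and variables do not carry over. Pictures are saved under pics/ and viewed, and the job is handed in when it is done.

Besides the shell and the picture viewer there is one more tool, called after ">>>" as name([rows], argument=value, ...), one row to a line, values as JSON. servo_tool: Moves the arm, as the interface text tells. Its arguments: {"type":"object","properties":{"plan":{"type":"array"},"grip_force":{"type":"number"}},"required":["plan"]}

```bash
ls; mkdir -p pics; cat > h.py <<'E'
import numpy as np, cv2
from station import monitor, grab_frame, camera_params, arm
def snap(n,tag):
    p,d=grab_frame(n); cv2.imwrite(f'pics/{tag}.png',p[:,:,::-1]); np.savez(f'pics/{tag}.npz',p=p,d=d); return p,d
def cloud(n,d):
    c=camera_params(n); v,u=np.mgrid[0:d.shape[0],0:d.shape[1]]
    P=np.stack([(u-c['cx'])/c['fx']*d,(v-c['cy'])/c['fy']*d,d,np.ones_like(d)],-1)
    W=P@np.array(c['cam_to_world']).T; return W[...,:3]
E
python3 - <<'E'
from h import *
for n in ['side','top']:
    p,d=snap(n,n+'0'); c=camera_params(n); print(n,c['fx'],np.round(c['cam_to_world'],3).tolist())
s=monitor.read_state(); print({k:np.round(v,3).tolist() for k,v in s.items()})
E
```

```text
pics
side 437.197353289127 [[0.998, -0.057, 0.028, 0.525], [-0.06, -0.682, 0.728, -0.777], [-0.023, -0.729, -0.685, 0.893], [0.0, 0.0, 0.0, 1.0]]
top 485.7925395446328 [[0.001, -0.99, 0.141, 0.365], [-1.0, -0.002, -0.008, 0.05], [0.008, -0.141, -0.99, 1.467], [0.0, 0.0, 0.0, 1.0]]
{'time_s': 0.1, 'qpos': [-1.43, 0.182, 1.608, -0.0, 1.354, -0.206], 'qd': [0.001, -0.002, -0.003, 0.001, -0.002, -0.001], 'effort': [0.0, -44.588, -35.224, -0.0, 0.004, 0.0], 'eef_pos': [0.195, -0.54, 0.23], 'tcp_rot': [[0.94, 0.34, -0.0], [0.34, -0.94, 0.002], [0.0, -0.002, -1.0]], 'force': [0.193, -0.368, 0.207], 'ft_torque': [-0.008, -0.046, 0.03], 'width': 0.085}
```

View pics/side0.png

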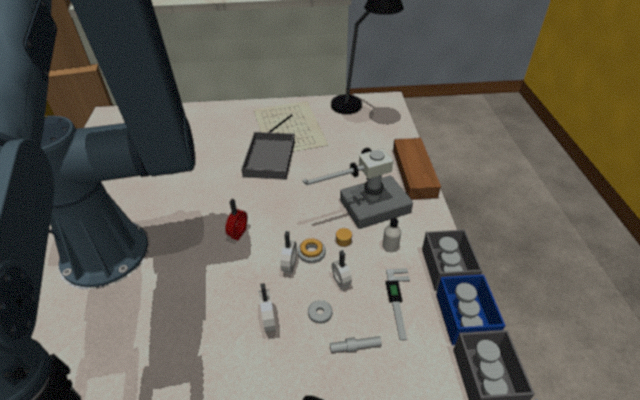

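View pics/top0.png

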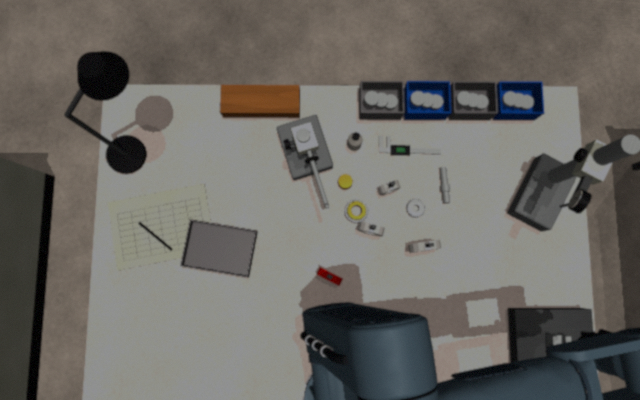

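```bash
python3 - <<'E'
from h import *
a=np.load('pics/side0.npz');b=np.load('pics/top0.npz')
A=a['p'][140:360,200:420,::-1];B=b['p'][110:290,270:450,::-1]
cv2.imwrite('pics/c1.png',cv2.resize(A,(600,600),interpolation=cv2.INTER_CUBIC));cv2.imwrite('pics/c2.png',cv2.resize(B,(600,600),interpolation=cv2.INTER_CUBIC))
W=cloud('side',a['d']);T=cloud('top',b['d'])
for n,(u,v) in dict(large=(264,293),med=(288,240),sm=(342,258),lip=(306,182),bar=(335,175),pad=(356,172)).items(): print(n,np.round(W[v,u],3))
for n,(u,v) in dict(large=(430,244),med=(370,228),sm=(388,186),lip=(324,204),bar=(317,180),table=(440,280)).items(): print(n,np.round(T[v,u],3))
E
```

```text
large [ 0.439 -0.247  0.126]
med [ 0.491 -0.091  0.11 ]
sm [ 0.613 -0.15   0.104]
lip [0.542 0.038 0.175]
bar [0.617 0.064 0.17 ]
pad [0.671 0.068 0.173]
large [ 0.439 -0.236  0.144]
med [ 0.485 -0.076  0.113]
sm [ 0.611 -0.133  0.078]
lip [0.545 0.053 0.167]
bar [0.61  0.072 0.172]
table [ 0.34  -0.294 -0.   ]
```

View pics/c1.png

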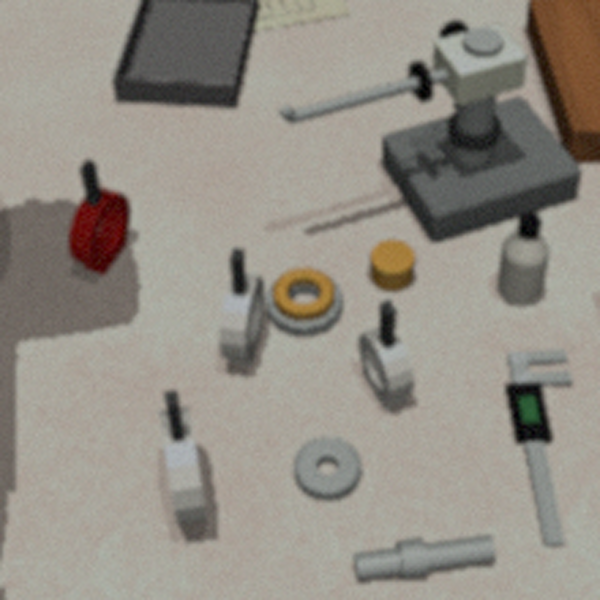

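View pics/c2.png

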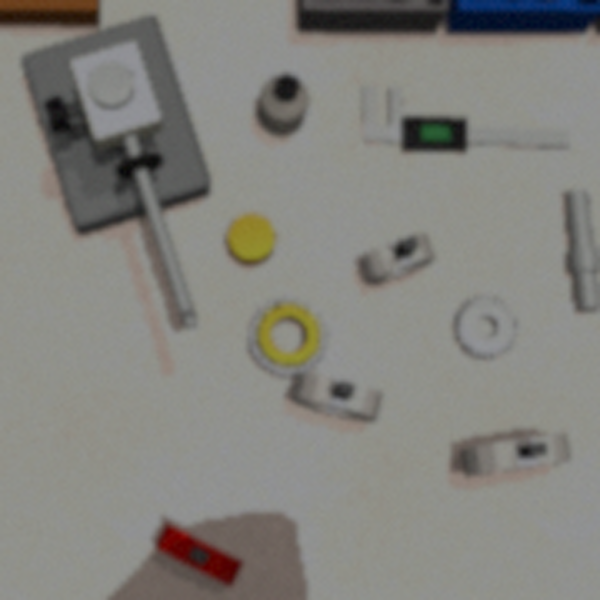

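```bash
cat > m.py <<'E'
from h import *
def near(W,c,r,z0,z1):
    m=(np.hypot(W[...,0]-c[0],W[...,1]-c[1])<r)&(W[...,2]>z0)&(W[...,2]<z1); return W[m]
def run(tags):
  for n,t in tags:
    z=np.load(f'pics/{t}.npz'); W=cloud(n,z['d']); p=z['p'].astype(int)
    for nm,c,zt in [('L',(.436,-.24),.142),('M',(.487,-.083),.128),('S',(.611,-.14),.114)]:
        P=near(W,c,.05,.03 if nm!='M' else .035,zt-.05); H=near(W,c,.035,zt-.03,zt+.012)
        if len(P)<5: continue
        (cx,cy),(w,h),a=cv2.minAreaRect((P[:,:2]*1000).astype(np.float32))
        q=P[:,:2]-P[:,:2].mean(0); e,v=np.linalg.eigh(q.T@q)
        print(n,nm,'ring rect',np.round([cx,cy,w,h,a],1),'pca deg',round(np.degrees(np.arctan2(v[1,1],v[0,1])),1),'n',len(P),'handle',np.round(np.median(H,0),3),'max',np.round(np.percentile(H[:,2],95),3) if len(H) else 0,len(H))
    m=(W[...,2]>.155)&(W[...,2]<.19)&(W[...,0]>.52)&(W[...,0]<.66)&(W[...,1]>.02)&(W[...,1]<.11)
    B=W[m]; l=cv2.fitLine(B.astype(np.float32),cv2.DIST_HUBER,0,.01,.01).ravel()
    print(n,'bar',len(B),np.round(l,4),'yawdeg',np.degrees(np.arctan2(l[1],l[0])), 'z med',np.median(B[:,2]))
if __name__=='__main__':
    run([('side','side0'),('top','top0')])
E
python3 m.py
```

```text
side L ring rect [ 437.9 -244.5   23.9   84.     8.5] pca deg 97.6 n 322 handle [ 0.438 -0.246  0.136] max 0.144 67
side M ring rect [488.  -84.8  79.6  25.6  75.4] pca deg 65.4 n 243 handle [ 0.489 -0.089  0.119] max 0.13 63
side S ring rect [ 613.  -141.1   25.3   64.8   20.9] pca deg 121.5 n 213 handle [ 0.613 -0.145  0.105] max 0.116 69
side bar 242 [ 0.9436  0.3304 -0.0223  0.5967  0.0616  0.1691] yawdeg 19.296164 z med 0.16926511664953597
top L ring rect [ 437.9 -238.3   24.    90.6    8.6] pca deg 98.2 n 190 handle [ 0.437 -0.236  0.14 ] max 0.146 29
top M ring rect [488.3 -82.8  75.7  24.2  75.6] pca deg 75.4 n 165 handle [ 0.487 -0.082  0.126] max 0.131 26
top S ring rect [ 613.5 -138.6   24.5   61.5   20.8] pca deg 109.0 n 116 handle [ 0.613 -0.139  0.112] max 0.118 25
top bar 214 [ 0.9452  0.3253 -0.0268  0.5978  0.0666  0.1697] yawdeg 18.992594 z med 0.16954861393695886
```

```bash
python3 - <<'E'
from h import *
for n,off in [('side',np.array([0,.0034,-.0032])),('top',np.array([.0006,0,-.0047]))]:
    z=np.load(f'pics/{n}0.npz'); W=cloud(n,z['d'])
    o=np.array([.5967,.0655]); yaw=np.radians(19.1); e=np.array([np.cos(yaw),np.sin(yaw)]); f=np.array([-e[1],e[0]])
    s=(W[...,:2]-o)@e; t=(W[...,:2]-o)@f; Z=W[...,2]
    m=(s>-.09)&(s<.12)&(abs(t)<.03)&(Z>.14)&(Z<.2)
    for lo in np.arange(-.08,.115,.01):
        k=m&(s>=lo)&(s<lo+.01)
        if k.sum(): print(n,round(lo+.005,3),k.sum(),'t %.4f..%.4f mean %.4f'%(t[k].min(),t[k].max(),t[k].mean()),'z %.4f max %.4f'%(Z[k].mean(),Z[k].max()), z['p'][k].mean(0).astype(int))
    k=m&(s>-.035)&(s<.05); B=W[k]; l=cv2.fitLine((B+off).astype(np.float32),cv2.DIST_HUBER,0,.01,.01).ravel(); print(n,np.round(l,4),np.degrees(np.arctan2(l[1],l[0])), 'smin',s[m].min())
E
```

```text
side -0.065 15 t -0.0083..0.0034 mean -0.0027 z 0.1753 max 0.1815 [120 122 118]
side -0.055 20 t -0.0087..0.0036 mean -0.0037 z 0.1700 max 0.1771 [112 114 110]
side -0.045 19 t -0.0080..0.0044 mean -0.0030 z 0.1682 max 0.1740 [128 131 127]
side -0.035 17 t -0.0082..0.0005 mean -0.0036 z 0.1689 max 0.1737 [128 130 126]
side -0.025 17 t -0.0065..0.0003 mean -0.0035 z 0.1683 max 0.1727 [128 131 127]
side -0.015 21 t -0.0100..0.0025 mean -0.0045 z 0.1691 max 0.1722 [128 130 126]
side -0.005 16 t -0.0078..0.0005 mean -0.0043 z 0.1691 max 0.1738 [129 131 127]
side 0.005 17 t -0.0079..0.0017 mean -0.0038 z 0.1679 max 0.1717 [127 130 127]
side 0.015 17 t -0.0087..0.0021 mean -0.0038 z 0.1685 max 0.1709 [129 132 128]
side 0.025 20 t -0.0087..0.0000 mean -0.0048 z 0.1681 max 0.1732 [127 130 125]
side 0.035 17 t -0.0101..0.0007 mean -0.0056 z 0.1689 max 0.1740 [127 131 127]
side 0.045 15 t -0.0090..0.0024 mean -0.0043 z 0.1686 max 0.1728 [130 132 128]
side 0.055 17 t -0.0096..0.0022 mean -0.0049 z 0.1677 max 0.1743 [125 127 123]
side 0.065 28 t -0.0219..0.0105 mean -0.0061 z 0.1669 max 0.1831 [
[... 1357 characters left out ...]
45 16 t -0.0069..0.0046 mean -0.0010 z 0.1680 max 0.1753 [105 106 104]
top 0.055 16 t -0.0069..0.0043 mean -0.0010 z 0.1682 max 0.1722 [109 111 109]
top 0.065 18 t -0.0111..0.0044 mean -0.0017 z 0.1692 max 0.1732 [ 99 100  98]
top 0.075 74 t -0.0211..0.0181 mean -0.0009 z 0.1750 max 0.1872 [34 34 33]
top 0.085 9 t -0.0062..0.0041 mean -0.0013 z 0.1694 max 0.1735 [92 93 91]
top 0.095 19 t -0.0183..0.0044 mean -0.0020 z 0.1691 max 0.1783 [100 101  98]
top 0.105 127 t -0.0297..0.0270 mean -0.0010 z 0.1785 max 0.1923 [104 104 102]
top 0.115 77 t -0.0295..0.0270 mean -0.0019 z 0.1863 max 0.1918 [140 141 144]
top [ 0.9525  0.3044 -0.0022  0.6037  0.0679  0.1646] 17.722956 smin -0.06651407824229598
```

```bash
cat > g.py <<'E'
import sys
from h import *
from scipy.spatial.transform import Rotation as R
def go(p,yaw,from_=None):
    s=monitor.read_state(); r=np.array(s['tcp_rot']); q=np.array(s['eef_pos'])
    y=np.radians(yaw); X=np.array([np.cos(y),np.sin(y),0]); T=np.stack([X,np.array([X[1],-X[0],0]),[0,0,-1.]],1)
    print('t',s['time_s'],'pos',np.round(q,4),'yaw',round(np.degrees(np.arctan2(r[1,0],r[0,0])),2),'F',np.round(s['force'],2),'w',round(s['width'],4),'q6',round(s['qpos'][5],2))
    print('shift mm',np.round(r.T@(np.array(p)-q)*1000,1),'rot deg',np.round(R.from_matrix(r.T@T).as_rotvec(degrees=True),2))
A=np.array([.6037,.0679]); YAW=17.8; E_=np.array([np.cos(np.radians(YAW)),np.sin(np.radians(YAW))])
def hook(s,z): # s along bar from A
    return [*(A+s*E_),z]
if __name__=='__main__':
    a=sys.argv[1:]
    if a[0]=='h': go(hook(float(a[1]),float(a[2])),YAW)
    else: go([float(x) for x in a[:3]],float(a[3]))
E
python3 g.py .438 -.238 .2 8.6; python3 g.py .438 -.238 .102 8.6
```

```text
t 0.1 pos [ 0.1954 -0.5403  0.2305] yaw 19.87 F [ 0.19 -0.37  0.21] w 0.0854 q6 -0.21
shift mm [ 330.9 -201.7   30.9] rot deg [-9.000e-02 -1.000e-02  1.127e+01]
t 0.1 pos [ 0.1954 -0.5403  0.2305] yaw 19.87 F [ 0.19 -0.37  0.21] w 0.0854 q6 -0.21
shift mm [ 330.9 -201.6  128.9] rot deg [-9.000e-02 -1.000e-02  1.127e+01]
```

Candidates in the side and top pictures:
- **Large silver gauge:** side (268,313), top (430,244), 90 mm across.
- **Medium silver gauge:** side (288,255), top (371,228), 76 mm across.
- **Small silver gauge:** side (343,272), top (388,187), 62 mm across.
- **Red look-alike of the medium:** side (236,222), top (329,275). I am leaving it alone.

The close crops confirm the colours. The measured widths and heights match the description. The hook bar runs from its lip, top (324,204), to the black pad, top (311,158).

>>> servo_tool([
  [[0, 0, 2], [55, -34, 5], 1],
  [[0, 0, 4], [110, -67, 10], 1],
  [[0, 0, 6], [165, -101, 15], 1],
  [[0, 0, 8], [220, -134, 20], 1],
  [[0, 0, 10], [275, -168, 26], 1],
], grip_force=90)

```text
time_s: 0.72
eef_pos: [0.3911, -0.296, 0.206]
tcp_rot: [[0.985, 0.17, 0.0], [0.17, -0.985, -0.0], [0.0, 0.0, -1.0]]
force: [1.4, -0.3, 0.8]
width: 0.0854
```

```bash
python3 g.py .438 -.238 .2 8.6; python3 g.py .438 -.238 .102 8.6
```

```text
t 0.725 pos [ 0.3911 -0.296   0.206 ] yaw 9.78 F [ 1.39 -0.32  0.8 ] w 0.0854 q6 0.51
shift mm [ 56.  -49.2   6. ] rot deg [ 0.   -0.01  1.18]
t 0.725 pos [ 0.3911 -0.296   0.206 ] yaw 9.78 F [ 1.39 -0.32  0.8 ] w 0.0854 q6 0.51
shift mm [ 56.  -49.2 104. ] rot deg [ 0.   -0.01  1.18]
```

>>> servo_tool([
  [[0, 0, 1.3], [49, -43, 5], 1],
  [[0, 0, 1.3], [49, -43, 5], 1],
  [[0, 0, 1.3], [49, -43, 5], 1],
])

```text
time_s: 1.1
eef_pos: [0.431, -0.2469, 0.201]
tcp_rot: [[0.989, 0.151, -0.001], [0.151, -0.989, -0.0], [-0.001, -0.0, -1.0]]
force: [0.4, -0.0, 0.3]
width: 0.0854
```

```bash
python3 g.py .438 -.238 .102 8.6; python3 - <<'E'
from h import *
p,d=snap('top','top1'); cv2.imwrite('pics/c3.png',cv2.resize(p[170:310,340:520,::-1],(720,560),interpolation=cv2.INTER_CUBIC))
p,d=snap('side','side1'); cv2.imwrite('pics/c4.png',cv2.resize(p[200:360,180:360,::-1],(720,600),interpolation=cv2.INTER_CUBIC))
E
```

```text
t 1.1 pos [ 0.431  -0.2469  0.201 ] yaw 8.66 F [ 0.41 -0.04  0.32] w 0.0854 q6 0.66
shift mm [ 8.3 -7.7 99. ] rot deg [-0.    0.04  0.06]
```

View pics/c4.png

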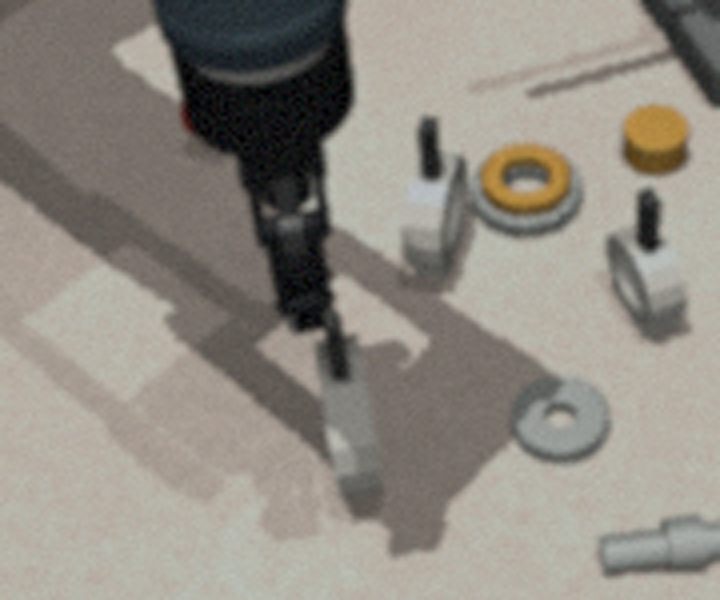

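>>> servo_tool([
  [[0, 0, 0], [8.3, -7.7, 20], 1],
  [[0, 0, 0], [8.3, -7.7, 50], 1],
  [[0, 0, 0], [8.3, -7.7, 80], 1],
  [[0, 0, 0], [8.3, -7.7, 99], 1],
  [[0, 0, 0], [8.3, -7.7, 99], 1],
])

```text
time_s: 1.82
eef_pos: [0.4365, -0.2387, 0.1009]
tcp_rot: [[0.989, 0.146, -0.003], [0.146, -0.989, 0.002], [-0.002, -0.003, -1.0]]
force: [-0.4, -0.7, 0.4]
width: 0.0848
```

>>> servo_tool([
  [[0, 0, 0], [0, 0, 0], -1],
  [[0, 0, 0], [0, 0, 0], -1],
  [[0, 0, 0], [0, 0, 0], -1],
  [[0, 0, 0], [0, 0, 0], -1],
  [[0, 0, 0], [0, 0, 0], -1],
])

```text
time_s: 2.45
eef_pos: [0.4387, -0.2386, 0.1028]
tcp_rot: [[0.989, 0.149, 0.001], [0.149, -0.989, -0.001], [0.001, 0.001, -1.0]]
force: [0.3, -1.3, 1.6]
width: 0.0129
```

```bash
python3 g.py .438 -.238 .102 8.6; python3 - <<'E'
from h import *
p,d=snap('top','top2'); A=cv2.resize(p[200:280,380:480,::-1],(500,400),interpolation=cv2.INTER_CUBIC)
p,d=snap('side','side2'); cv2.imwrite('pics/c5.png',cv2.resize(p[220:360,180:360,::-1],(720,560),interpolation=cv2.INTER_CUBIC))
E
```

```text
t 2.45 pos [ 0.4387 -0.2386  0.1028] yaw 8.58 F [ 0.27 -1.29  1.6 ] w 0.0129 q6 0.69
shift mm [-0.6 -0.7  0.8] rot deg [ 0.08 -0.05 -0.02]
```

View pics/c5.png

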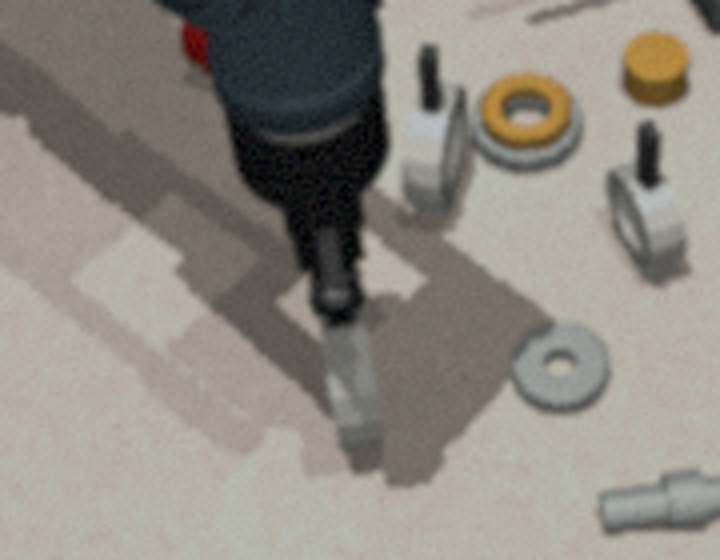

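>>> servo_tool([
  [[0, 0, 0], [0, 0, -20], -1],
  [[0, 0, 0], [0, 0, -60], -1],
  [[0, 0, 0], [0, 0, -110], -1],
  [[0, 0, 0], [0, 0, -150], -1],
  [[0, 0, 0], [0, 0, -157], -1],
])

```text
time_s: 3.18
eef_pos: [0.4392, -0.2388, 0.2616]
tcp_rot: [[0.989, 0.149, 0.003], [0.149, -0.989, -0.003], [0.003, 0.003, -1.0]]
force: [0.6, -0.1, -2.6]
width: 0.013
```

```bash
python3 g.py h -.116 .26
```

```text
t 3.175 pos [ 0.4392 -0.2388  0.2616] yaw 8.58 F [ 0.55 -0.13 -2.62] w 0.013 q6 0.69
shift mm [  93.9 -260.1    1.1] rot deg [ 0.2  -0.15 -9.22]
```

>>> servo_tool([
  [[0, 0, -2], [17, -50, 0], -1],
  [[0, 0, -4], [36, -105, 0], -1],
  [[0, 0, -6], [55, -160, 0], -1],
  [[0, 0, -8], [75, -215, 0], -1],
  [[0, 0, -9.2], [94, -260, 0], -1],
])

```text
time_s: 3.8
eef_pos: [0.4912, 0.0354, 0.2569]
tcp_rot: [[0.952, 0.307, -0.004], [0.307, -0.952, 0.001], [-0.003, -0.002, -1.0]]
force: [0.5, -0.2, -2.7]
width: 0.0128
```

>>> servo_tool([
  [[0, 0, 0], [0, 0, 0], -1],
  [[0, 0, 0], [0, 0, 0], -1],
])

```text
time_s: 4.05
eef_pos: [0.4914, 0.033, 0.2575]
tcp_rot: [[0.952, 0.306, -0.003], [0.306, -0.952, 0.0], [-0.003, -0.001, -1.0]]
force: [0.4, 0.5, -2.9]
width: 0.0127
```

```bash
python3 g.py h -.116 .221
```

```text
t 4.05 pos [0.4914 0.033  0.2575] yaw 17.81 F [ 0.39  0.54 -2.88] w 0.0127 q6 1.09
shift mm [ 1.7  1.1 36.4] rot deg [-0.06  0.18  0.01]
```

>>> servo_tool([
  [[0, 0, 0], [0, 1, 18], -1],
  [[0, 0, 0], [1, 1, 36], -1],
  [[0, 0, 0], [1, 1, 36], -1],
  [[0, 0, 0], [1, 1, 36], -1],
])

```text
time_s: 4.55
eef_pos: [0.4937, 0.0319, 0.2231]
tcp_rot: [[0.953, 0.304, -0.0], [0.304, -0.953, 0.0], [-0.0, -0.0, -1.0]]
force: [0.4, 0.3, -2.5]
width: 0.0123
```

```bash
python3 g.py h -.116 .221; cat > look.py <<'E'
import sys
from h import *
t=sys.argv[1]
a,_=snap('side','s'+t); b,_=snap('top','t'+t)
A=cv2.resize(a[130:250,250:430,::-1],(720,480),interpolation=cv2.INTER_CUBIC); B=cv2.resize(b[120:260,260:400,::-1],(480,480),interpolation=cv2.INTER_CUBIC)
cv2.imwrite(f'pics/A{t}.png',A);cv2.imwrite(f'pics/B{t}.png',B)
E
python3 look.py 1
```

```text
t 4.55 pos [0.4937 0.0319 0.2231] yaw 17.73 F [ 0.39  0.34 -2.49] w 0.0123 q6 1.09
shift mm [-0.3 -0.6  2.1] rot deg [-0.01  0.02 -0.07]
```

View pics/A1.png

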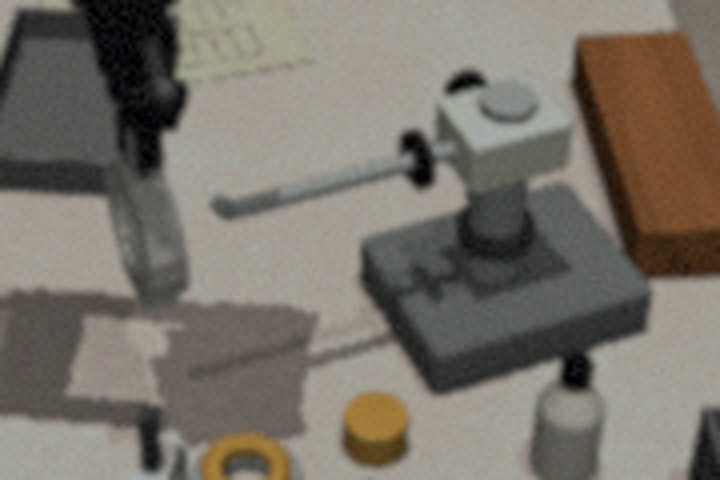

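View pics/B1.png

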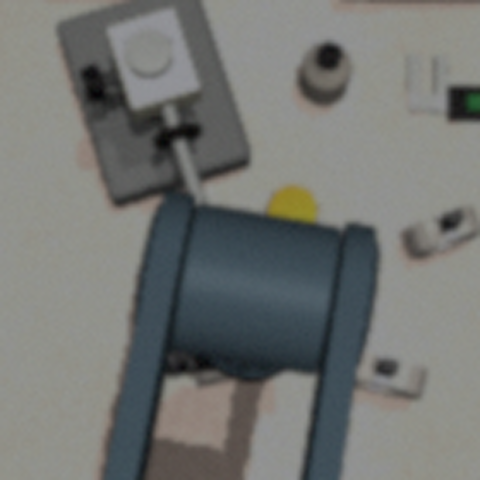

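```bash
cat > ring.py <<'E'
import sys
from h import *
from g import *
z=np.load(f'pics/s{sys.argv[1]}.npz'); W=cloud('side',z['d']); s0=float(sys.argv[2]); zb=float(sys.argv[3]); zt=float(sys.argv[4])
f=np.array([-E_[1],E_[0]]); s=(W[...,:2]-A)@E_; t=(W[...,:2]-A)@f
m=(abs(s-s0)<.035)&(abs(t)<.07)&(W[...,2]>zb)&(W[...,2]<zt)
print(m.sum(),'s',np.round(np.percentile(s[m],[1,3,50,97,99]),4),'t',np.round(np.percentile(t[m],[1,3,50,97,99]),4),'z',np.round(np.percentile(W[...,2][m],[1,3,50,97,99]),4))
E
python3 ring.py 1 -.116 .06 .24
```

```text
585 s [-0.1299 -0.1296 -0.1229 -0.1067 -0.1056] t [-0.0473 -0.0462 -0.0215  0.0313  0.0391] z [0.1235 0.1268 0.188  0.2358 0.2381]
```

>>> servo_tool([
  [[0, 0, 0], [15, -0.5, 0], -1],
  [[0, 0, 0], [30, -0.5, 0], -1],
  [[0, 0, 0], [45, -0.5, 0], -1],
  [[0, 0, 0], [60, -0.5, 0], -1],
  [[0, 0, 0], [76, -0.5, 0], -1],
])

```text
time_s: 5.28
eef_pos: [0.567, 0.0565, 0.223]
tcp_rot: [[0.952, 0.305, -0.0], [0.305, -0.952, 0.0], [-0.0, -0.0, -1.0]]
force: [0.5, 0.2, -2.8]
width: 0.0128
```

>>> servo_tool([
  [[0, 0, 0], [0, 0, 0], -1],
  [[0, 0, 0], [0, 0, 0], -1],
])

```text
time_s: 5.52
eef_pos: [0.5656, 0.0561, 0.2229]
tcp_rot: [[0.952, 0.305, -0.001], [0.305, -0.952, -0.0], [-0.001, -0.0, -1.0]]
force: [0.5, -1.1, -2.4]
width: 0.0128
```

```bash
python3 g.py h -.04 .196; python3 look.py 2
```

```text
t 5.525 pos [0.5656 0.0561 0.2229] yaw 17.78 F [ 0.55 -1.1  -2.38] w 0.0128 q6 1.15
shift mm [-0.1  0.4 26.9] rot deg [-0.02  0.06 -0.02]
```

View pics/A2.png

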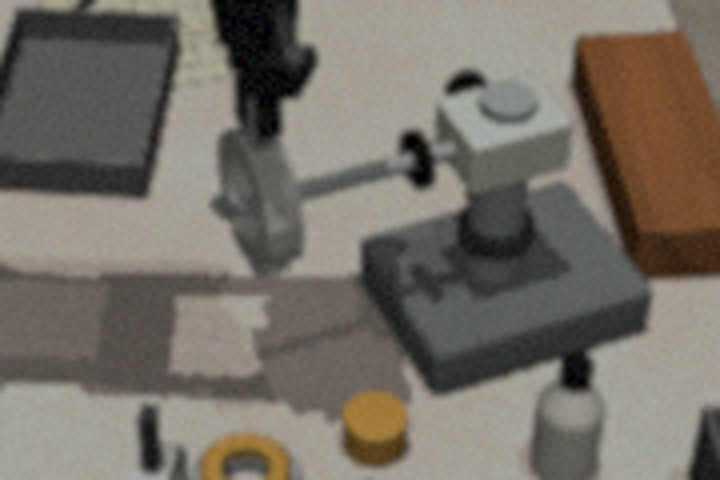

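>>> servo_tool([
  [[0, 0, 0], [13, 0.3, 5], -1],
  [[0, 0, 0], [26, 0.3, 10], -1],
  [[0, 0, 0], [40, 0.3, 15], -1],
  [[0, 0, 0], [55, 0.3, 20], -1],
  [[0, 0, 0], [68, 0.3, 22], -1],
])

```text
time_s: 6.25
eef_pos: [0.6316, 0.0769, 0.2004]
tcp_rot: [[0.952, 0.305, -0.001], [0.305, -0.952, 0.0], [-0.001, -0.0, -1.0]]
force: [-0.2, 1.0, -2.3]
width: 0.0125
```

>>> servo_tool([
  [[0, 0, 0], [0, 0, 1], -1],
  [[0, 0, 0], [0, 0, 2], -1],
])

```text
time_s: 6.5
eef_pos: [0.6306, 0.0765, 0.1991]
tcp_rot: [[0.952, 0.305, -0.001], [0.305, -0.952, -0.0], [-0.001, -0.0, -1.0]]
force: [-1.1, -0.5, -2.4]
width: 0.0125
```

>>> servo_tool([
  [[0, 0, 0], [0, 0, 1], -1],
  [[0, 0, 0], [0, 0, 2], -1],
])

```text
time_s: 6.75
eef_pos: [0.6306, 0.0764, 0.1975]
tcp_rot: [[0.952, 0.305, 0.0], [0.305, -0.952, -0.0], [0.0, 0.0, -1.0]]
force: [0.3, 0.3, -2.0]
width: 0.0126
```

```bash
python3 g.py h .03 .195
```

```text
t 6.75 pos [0.6306 0.0764 0.1975] yaw 17.76 F [ 0.34  0.33 -2.02] w 0.0126 q6 1.19
shift mm [ 1.8 -0.2  2.5] rot deg [ 0.01 -0.02 -0.04]
```

>>> servo_tool([
  [[0, 0, 0], [0, 0, 1], -1],
  [[0, 0, 0], [0, 0, 2], -1],
])

```text
time_s: 7.0
eef_pos: [0.6307, 0.0764, 0.1953]
tcp_rot: [[0.952, 0.305, 0.0], [0.305, -0.952, -0.0], [0.0, 0.0, -1.0]]
force: [-0.3, 0.9, -2.5]
width: 0.0128
```

>>> servo_tool([
  [[0, 0, 0], [0, 0, 0.5], -1],
  [[0, 0, 0], [0, 0, 1], -1],
])

```text
time_s: 7.25
eef_pos: [0.6308, 0.0765, 0.1943]
tcp_rot: [[0.952, 0.305, 0.0], [0.305, -0.952, 0.0], [0.0, 0.0, -1.0]]
force: [-0.8, -1.0, -1.6]
width: 0.0125
```

>>> servo_tool([
  [[0, 0, 0], [0, 0, 0.5], -1],
  [[0, 0, 0], [0, 0, 1], -1],
])

```text
time_s: 7.5
eef_pos: [0.6308, 0.0765, 0.1935]
tcp_rot: [[0.952, 0.305, 0.0], [0.305, -0.952, -0.0], [0.0, 0.0, -1.0]]
force: [-0.8, -0.5, -0.1]
width: 0.0128
```

>>> servo_tool([
  [[0, 0, 0], [0, 0, 0], -1],
  [[0, 0, 0], [0, 0, 0], -1],
])

```text
time_s: 7.75
eef_pos: [0.6308, 0.0765, 0.1935]
tcp_rot: [[0.952, 0.305, 0.0], [0.305, -0.952, -0.0], [0.0, 0.0, -1.0]]
force: [-0.6, 0.0, -0.1]
width: 0.0128
```

>>> servo_tool([
  [[0, 0, 0], [4, 0, 0], -1],
  [[0, 0, 0], [8, 0, 0], -1],
  [[0, 0, 0], [12, 0, 0], -1],
  [[0, 0, 0], [15, 0, 0], -1],
  [[0, 0, 0], [17, 0, 0], -1],
])

```text
time_s: 8.38
eef_pos: [0.6471, 0.0817, 0.1932]
tcp_rot: [[0.952, 0.305, -0.0], [0.305, -0.952, -0.0], [-0.0, -0.0, -1.0]]
force: [-2.5, -1.0, 1.1]
width: 0.0124
```

>>> servo_tool([
  [[0, 0, 0], [0.5, 0, 0], -1],
  [[0, 0, 0], [1, 0, 0], -1],
])

```text
time_s: 8.62
eef_pos: [0.6479, 0.082, 0.1933]
tcp_rot: [[0.952, 0.305, -0.0], [0.305, -0.952, -0.0], [-0.0, -0.0, -1.0]]
force: [-1.9, -0.9, 0.2]
width: 0.0124
```

>>> servo_tool([
  [[0, 0, 0], [0.5, 0, 0], -1],
  [[0, 0, 0], [1, 0, 0], -1],
])

```text
time_s: 8.88
eef_pos: [0.6489, 0.0823, 0.1933]
tcp_rot: [[0.952, 0.305, -0.0], [0.305, -0.952, 0.0], [-0.0, -0.0, -1.0]]
force: [-2.3, -0.8, 1.0]
width: 0.0129
```

>>> servo_tool([
  [[0, 0, 0], [0.5, 0, 0], -1],
  [[0, 0, 0], [1, 0, 0], -1],
])

```text
time_s: 9.12
eef_pos: [0.6499, 0.0826, 0.1933]
tcp_rot: [[0.952, 0.305, 0.0], [0.305, -0.952, 0.0], [0.0, -0.0, -1.0]]
force: [-1.7, -0.4, 1.7]
width: 0.0131
```

>>> servo_tool([
  [[0, 0, 0], [0.5, 0, 0], -1],
  [[0, 0, 0], [1, 0, 0], -1],
])

```text
time_s: 9.38
eef_pos: [0.6508, 0.0829, 0.1933]
tcp_rot: [[0.952, 0.305, 0.0], [0.305, -0.952, 0.0], [0.0, -0.0, -1.0]]
force: [-1.6, -1.8, 0.7]
width: 0.013
```

>>> servo_tool([
  [[0, 0, 0], [0.5, 0, 0], -1],
  [[0, 0, 0], [1, 0, 0], -1],
])

```text
time_s: 9.62
eef_pos: [0.6517, 0.0832, 0.1933]
tcp_rot: [[0.952, 0.305, -0.0], [0.305, -0.952, 0.0], [-0.0, -0.0, -1.0]]
force: [-2.3, -0.9, 1.1]
width: 0.0123
```

>>> servo_tool([
  [[0, 0, 0], [0.5, 0, 0], -1],
  [[0, 0, 0], [1, 0, 0], -1],
])

```text
time_s: 9.88
eef_pos: [0.6527, 0.0835, 0.1933]
tcp_rot: [[0.952, 0.305, -0.0], [0.305, -0.952, 0.0], [-0.0, -0.0, -1.0]]
force: [-2.8, -0.6, 0.9]
width: 0.0128
```

>>> servo_tool([
  [[0, 0, 0], [0.5, 0, 0], -1],
  [[0, 0, 0], [1, 0, 0], -1],
])

```text
time_s: 10.12
eef_pos: [0.6537, 0.0838, 0.1933]
tcp_rot: [[0.952, 0.305, 0.0], [0.305, -0.952, 0.0], [0.0, -0.0, -1.0]]
force: [-1.9, 0.1, 0.5]
width: 0.0132
```

>>> servo_tool([
  [[0, 0, 0], [0.5, 0, 0], -1],
  [[0, 0, 0], [1, 0, 0], -1],
])

```text
time_s: 10.38
eef_pos: [0.6544, 0.084, 0.1933]
tcp_rot: [[0.952, 0.305, -0.0], [0.305, -0.952, -0.0], [-0.0, 0.0, -1.0]]
force: [-4.0, -1.3, 2.2]
width: 0.0126
```

>>> servo_tool([
  [[0, 0, 0], [0.5, 0, 0], -1],
  [[0, 0, 0], [1, 0, 0], -1],
])

```text
time_s: 10.62
eef_pos: [0.6552, 0.0843, 0.1933]
tcp_rot: [[0.952, 0.305, -0.001], [0.305, -0.952, -0.0], [-0.001, -0.0, -1.0]]
force: [-4.6, -1.6, 3.6]
width: 0.0128
```

>>> servo_tool([
  [[0, 0, 0], [0.5, 0, 0], -1],
  [[0, 0, 0], [1, 0, 0], -1],
])

```text
time_s: 10.88
eef_pos: [0.656, 0.0845, 0.1933]
tcp_rot: [[0.952, 0.305, -0.001], [0.305, -0.952, -0.0], [-0.001, -0.0, -1.0]]
force: [-6.2, -2.2, 2.3]
width: 0.0123
```

```bash
python3 look.py 3;python3 ring.py 3 .055 .06 .24
```

```text
805 s [0.0236 0.0335 0.0465 0.0731 0.086 ] t [-0.0468 -0.0457 -0.0136  0.0303  0.0365] z [0.0948 0.0985 0.1666 0.2297 0.2381]
```

View pics/A3.png

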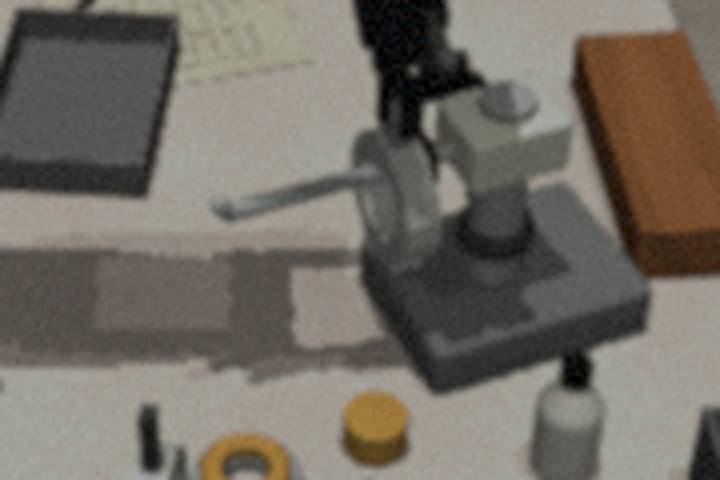

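>>> servo_tool([
  [[0, 0, 0], [0.5, 0, 0], -1],
  [[0, 0, 0], [1, 0, 0], -1],
])

```text
time_s: 11.22
eef_pos: [0.6566, 0.0848, 0.1933]
tcp_rot: [[0.952, 0.305, -0.002], [0.305, -0.952, -0.001], [-0.002, -0.0, -1.0]]
force: [-7.7, -1.5, 4.1]
width: 0.0126
```

>>> servo_tool([
  [[0, 0, 0], [0.5, 0, 0], -1],
  [[0, 0, 0], [0.8, 0, 0], -1],
  [[0, 0, 0], [0.8, 0, 0], -1],
  [[0, 0, 0], [0.8, 0, 0], -1],
])

```text
time_s: 11.72
eef_pos: [0.6572, 0.0849, 0.1933]
tcp_rot: [[0.952, 0.305, -0.003], [0.305, -0.952, -0.001], [-0.003, -0.0, -1.0]]
force: [-8.4, -2.3, 4.9]
width: 0.013
```

>>> servo_tool([
  [[0, 0, 0], [0.5, 0, 0], -1],
  [[0, 0, 0], [1, 0, 0], -1],
  [[0, 0, 0], [1, 0, 0], -1],
  [[0, 0, 0], [1, 0, 0], -1],
])

```text
time_s: 12.22
eef_pos: [0.6579, 0.0852, 0.1933]
tcp_rot: [[0.952, 0.305, -0.003], [0.305, -0.952, -0.001], [-0.003, -0.0, -1.0]]
force: [-8.6, -2.9, 4.8]
width: 0.013
```

```bash
python3 g.py h .055 .1933;python3 look.py 4;python3 ring.py 4 .055 .11 .19
```

```text
t 12.225 pos [0.6579 0.0852 0.1933] yaw 17.77 F [-8.6  -2.87  4.76] w 0.013 q6 1.21
shift mm [-1.9 -0.1 -0. ] rot deg [-0.01  0.19 -0.03]
595 s [0.0231 0.0295 0.0495 0.0756 0.0857] t [-0.0466 -0.0454 -0.0155  0.032   0.0386] z [0.1107 0.1115 0.1633 0.1856 0.1867]
```

View pics/A4.png

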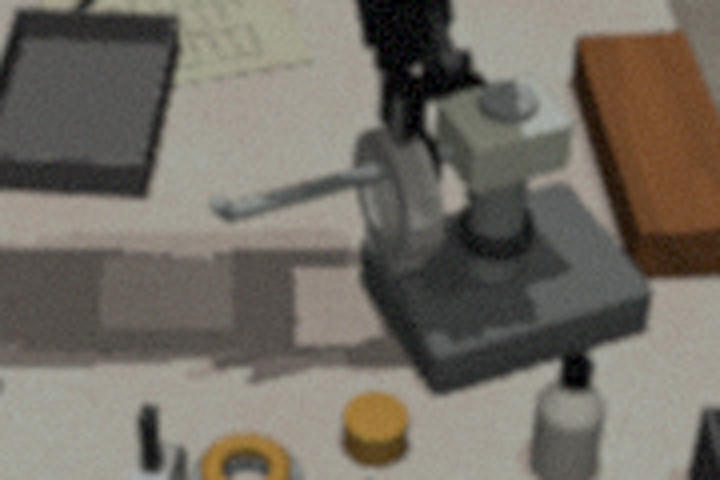

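>>> servo_tool([
  [[0, 0, 0], [0, 0, -0.5], -1],
  [[0, 0, 0], [0, 0, -1.2], -1],
  [[0, 0, 0], [0, 0, -1.2], -1],
  [[0, 0, 0], [0, 0, -1.2], -1],
])

```text
time_s: 12.82
eef_pos: [0.6578, 0.0851, 0.1934]
tcp_rot: [[0.952, 0.305, -0.004], [0.305, -0.952, -0.001], [-0.004, -0.0, -1.0]]
force: [-7.6, -2.2, -0.1]
width: 0.0124
```

```bash
python3 - <<'E'
from h import *
from g import E_
F=[]
for i in range(4):
    grab_frame('side'); F.append(monitor.read_state()['force'])
F=np.mean(F,0); print(F,F[:2]@E_)
E
```

```text
[-6.54320919 -2.51594198  0.25955178] -6.999093445063408
```

>>> servo_tool([
  [[0, 0, 0], [0.5, 0, 0], -1],
  [[0, 0, 0], [0.8, 0, 0], -1],
  [[0, 0, 0], [0.8, 0, 0], -1],
  [[0, 0, 0], [0.8, 0, 0], -1],
])

```text
time_s: 13.52
eef_pos: [0.658, 0.0852, 0.1934]
tcp_rot: [[0.952, 0.305, -0.005], [0.305, -0.952, -0.001], [-0.005, -0.001, -1.0]]
force: [-10.4, -3.6, 1.5]
width: 0.0126
```

```bash
cat > f.py <<'E'
from h import *
from g import E_,A
F=[];
for i in range(4):
    grab_frame('side'); s=monitor.read_state(); F.append(s['force'])
F=np.mean(F,0); r=np.array(s['tcp_rot']); q=np.array(s['eef_pos'])
print('t',s['time_s'],'F',np.round(F,2),'along',round(F[:2]@E_,2),'s',round((q[:2]-A)@E_*1000,2),'z',round(q[2]*1000,2),'tilt',np.round(np.degrees(r[2,:2]),2),'w',s['width'])
E
python3 f.py
```

```text
t 13.725 F [-9.04 -3.53  1.97] along -9.68 s 56.95 z 193.36 tilt [-0.3  -0.03] w 0.01258513067128139
```

>>> servo_tool([
  [[0, 0, 0], [-1, 0, 0], -1],
  [[0, 0, 0], [-2, 0, 0], -1],
  [[0, 0, 0], [-3, 0, 0], -1],
  [[0, 0, 0], [-4, 0, 0], -1],
  [[0, 0, 0], [-4.5, 0, 0], -1],
])

```text
time_s: 14.35
eef_pos: [0.6555, 0.0845, 0.1941]
tcp_rot: [[0.952, 0.305, -0.0], [0.305, -0.952, 0.0], [-0.0, -0.0, -1.0]]
force: [-2.5, -0.8, -4.3]
width: 0.0125
```

```bash
python3 f.py
```

```text
t 14.55 F [-3.12 -1.86 -4.22] along -3.53 s 54.37 z 194.21 tilt [-0.02 -0.01] w 0.012639894782946413
```

>>> servo_tool([
  [[0, 0, 0], [-0.5, 0, 0.5], -1],
  [[0, 0, 0], [-1, 0, 1], -1],
  [[0, 0, 0], [-1.3, 0, 1], -1],
  [[0, 0, 0], [-1.3, 0, 1], -1],
])

```text
time_s: 15.05
eef_pos: [0.6548, 0.0842, 0.1941]
tcp_rot: [[0.952, 0.305, 0.001], [0.305, -0.952, 0.0], [0.001, 0.0, -1.0]]
force: [-2.6, -0.7, -0.1]
width: 0.0126
```

```bash
python3 f.py
```

```text
t 15.25 F [-1.6  -0.02  0.73] along -1.53 s 53.6 z 193.88 tilt [0.06 0.01] w 0.012790474312672447
```

>>> servo_tool([
  [[0, 0, 0], [0, 0, 0], 0.2],
  [[0, 0, 0], [0, 0, 0], 0.2],
  [[0, 0, 0], [0, 0, 0], 0.2],
  [[0, 0, 0], [0, 0, 0], 0.2],
])

```text
time_s: 15.75
eef_pos: [0.6545, 0.084, 0.1935]
tcp_rot: [[0.952, 0.305, 0.0], [0.305, -0.952, 0.0], [0.0, 0.0, -1.0]]
force: [-0.7, 0.2, 0.7]
width: 0.0511
```

>>> servo_tool([
  [[0, 0, 0], [0, 0, -30], 0.2],
  [[0, 0, 0], [0, 0, -80], 0.5],
  [[0, 0, 0], [0, 0, -110], 1],
  [[0, 0, 0], [-40, 0, -110], 1],
  [[0, 0, 0], [-90, 0, -110], 1],
])

```text
time_s: 16.38
eef_pos: [0.5683, 0.0563, 0.3038]
tcp_rot: [[0.952, 0.306, 0.001], [0.306, -0.952, -0.0], [0.001, 0.001, -1.0]]
force: [-0.7, -0.8, 0.4]
width: 0.0851
```

```bash
python3 g.py .4885 -.0825 .16 -14.4; python3 look.py 5;python3 ring.py 5 .055 .08 .3
```

```text
t 16.375 pos [0.5683 0.0563 0.3038] yaw 17.8 F [-0.66 -0.75  0.42] w 0.0851 q6 1.15
shift mm [-118.6  107.7  143.7] rot deg [ 1.00e-02 -7.00e-02  3.22e+01]
760 s [0.0248 0.0333 0.0468 0.0712 0.0855] t [-0.0463 -0.0453 -0.0082  0.0305  0.0365] z [0.0942 0.0967 0.1652 0.2263 0.2327]
```

View pics/A5.png

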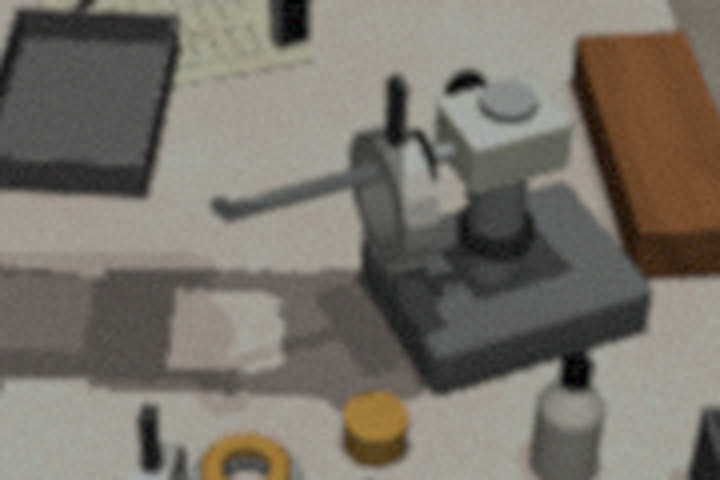

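>>> servo_tool([
  [[0, 0, 7], [-24, 21, 20], 1],
  [[0, 0, 14], [-48, 43, 45], 1],
  [[0, 0, 21], [-72, 65, 70], 1],
  [[0, 0, 28], [-96, 87, 95], 1],
  [[0, 0, 32.2], [-118.5, 107.5, 115], 1],
])

```text
time_s: 17.1
eef_pos: [0.4884, -0.0829, 0.1878]
tcp_rot: [[0.968, -0.252, 0.0], [-0.252, -0.968, -0.0], [0.0, 0.0, -1.0]]
force: [-0.9, 0.1, -0.0]
width: 0.0855
```

>>> servo_tool([
  [[0, 0, 0], [0, 0, 0], 1],
  [[0, 0, 0], [0, 0, 0], 1],
])

```text
time_s: 17.35
eef_pos: [0.4896, -0.082, 0.1893]
tcp_rot: [[0.969, -0.249, 0.001], [-0.249, -0.969, -0.0], [0.001, -0.0, -1.0]]
force: [0.3, 0.3, 0.6]
width: 0.0851
```

```bash
python3 g.py .488 -.0825 .088 -14.4
```

```text
t 17.35 pos [ 0.4896 -0.082   0.1893] yaw -14.41 F [0.3  0.35 0.61] w 0.0851 q6 1.42
shift mm [ -1.6   0.9 101.3] rot deg [-0.01 -0.08 -0.01]
```

>>> servo_tool([
  [[0, 0, 0], [-1.5, 0.9, 25], 1],
  [[0, 0, 0], [-1.5, 0.9, 55], 1],
  [[0, 0, 0], [-1.5, 0.9, 85], 1],
  [[0, 0, 0], [-1.5, 0.9, 101], 1],
  [[0, 0, 0], [-1.5, 0.9, 101], 1],
])

```text
time_s: 17.98
eef_pos: [0.487, -0.0818, 0.0871]
tcp_rot: [[0.969, -0.248, -0.001], [-0.248, -0.969, 0.001], [-0.001, -0.0, -1.0]]
force: [-0.4, 0.0, 0.7]
width: 0.0852
```

>>> servo_tool([
  [[0, 0, 0], [0, 0, 0], -1],
  [[0, 0, 0], [0, 0, 0], -1],
  [[0, 0, 0], [0, 0, 0], -1],
  [[0, 0, 0], [0, 0, 0], -1],
  [[0, 0, 0], [0, 0, 0], -1],
])

```text
time_s: 18.6
eef_pos: [0.4873, -0.0828, 0.088]
tcp_rot: [[0.968, -0.249, 0.001], [-0.249, -0.968, -0.001], [0.001, 0.0, -1.0]]
force: [-0.3, -1.4, 4.3]
width: 0.0124
```

>>> servo_tool([
  [[0, 0, 0], [0, 0, -20], -1],
  [[0, 0, 0], [0, 0, -60], -1],
  [[0, 0, 0], [0, 0, -110], -1],
  [[0, 0, 0], [0, 0, -150], -1],
  [[0, 0, 0], [0, 0, -160], -1],
])

```text
time_s: 19.23
eef_pos: [0.4882, -0.0829, 0.2499]
tcp_rot: [[0.968, -0.249, 0.004], [-0.249, -0.968, -0.002], [0.005, 0.001, -1.0]]
force: [0.3, -0.0, -2.3]
width: 0.0128
```

```bash
python3 g.py h -.116 .25
```

```text
t 19.225 pos [ 0.4882 -0.0829  0.2499] yaw -14.43 F [ 0.33 -0.05 -2.28] w 0.0128 q6 1.41
shift mm [ -23.8 -113.    -0.3] rot deg [  0.11  -0.25 -32.23]
```

>>> servo_tool([
  [[0, 0, -8], [-6, -28, 0], -1],
  [[0, 0, -16], [-12, -56, 0], -1],
  [[0, 0, -24], [-18, -85, 0], -1],
  [[0, 0, -32.2], [-24, -113, 0], -1],
  [[0, 0, -32.2], [-24, -113, 0], -1],
])

```text
time_s: 19.85
eef_pos: [0.4907, 0.0346, 0.2453]
tcp_rot: [[0.951, 0.308, -0.003], [0.308, -0.951, 0.001], [-0.003, -0.002, -1.0]]
force: [-0.2, -0.1, -2.6]
width: 0.0122
```

>>> servo_tool([
  [[0, 0, 0], [0, 0, 0], -1],
])

```text
time_s: 19.98
eef_pos: [0.4912, 0.0327, 0.2461]
tcp_rot: [[0.953, 0.304, -0.002], [0.304, -0.953, -0.0], [-0.002, -0.001, -1.0]]
force: [-0.0, -0.5, -2.1]
width: 0.0125
```

```bash
python3 g.py h -.116 .214
```

```text
t 19.975 pos [0.4912 0.0327 0.2461] yaw 17.69 F [-0.04 -0.53 -2.15] w 0.0125 q6 1.09
shift mm [ 1.9  0.9 32.1] rot deg [-0.04  0.12 -0.11]
```

>>> servo_tool([
  [[0, 0, 0], [0, 1, 16], -1],
  [[0, 0, 0], [1, 1, 32], -1],
  [[0, 0, 0], [1, 1, 32], -1],
])

```text
time_s: 20.35
eef_pos: [0.4917, 0.0321, 0.213]
tcp_rot: [[0.953, 0.304, -0.004], [0.304, -0.953, 0.001], [-0.004, -0.002, -1.0]]
force: [-0.6, -0.2, -1.4]
width: 0.0124
```

```bash
python3 g.py h -.04 .214; python3 look.py 6;python3 ring.py 6 -.116 .06 .24
```

```text
t 20.35 pos [0.4917 0.0321 0.213 ] yaw 17.71 F [-0.56 -0.23 -1.35] w 0.0124 q6 1.09
shift mm [77.6  0.  -1.3] rot deg [-0.12  0.23 -0.09]
521 s [-0.1297 -0.1292 -0.1224 -0.1058 -0.1047] t [-0.0393 -0.0383 -0.0192  0.0263  0.0344] z [0.1282 0.1303 0.1859 0.2365 0.2389]
```

View pics/A6.png

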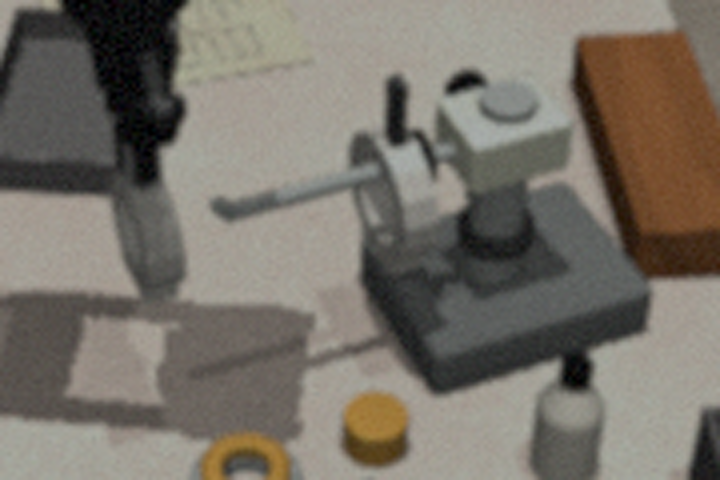

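>>> servo_tool([
  [[0, 0, 0], [15, 0, 0], -1],
  [[0, 0, 0], [30, 0, 0], -1],
  [[0, 0, 0], [45, 0, 0], -1],
  [[0, 0, 0], [60, 0, 0], -1],
  [[0, 0, 0], [77, 0, 0], -1],
])

```text
time_s: 21.08
eef_pos: [0.5675, 0.0563, 0.2153]
tcp_rot: [[0.952, 0.305, -0.0], [0.305, -0.952, 0.0], [-0.0, -0.0, -1.0]]
force: [0.0, -0.3, -1.7]
width: 0.0128
```

>>> servo_tool([
  [[0, 0, 0], [12, 0, 5], -1],
  [[0, 0, 0], [24, 0, 9], -1],
  [[0, 0, 0], [36, 0, 13], -1],
  [[0, 0, 0], [46, 0, 16], -1],
  [[0, 0, 0], [52, 0, 18], -1],
])

```text
time_s: 21.7
eef_pos: [0.6164, 0.0718, 0.1971]
tcp_rot: [[0.952, 0.305, -0.0], [0.305, -0.952, 0.0], [-0.0, -0.0, -1.0]]
force: [0.1, 0.3, -1.7]
width: 0.0124
```

```bash
python3 g.py h .02 .195; python3 look.py 7; python3 f.py
```

```text
t 21.7 pos [0.6164 0.0718 0.1971] yaw 17.77 F [ 0.1   0.32 -1.72] w 0.0124 q6 1.19
shift mm [ 6.7 -0.1  2.1] rot deg [-0.01  0.02 -0.03]
t 22.0 F [-0.11 -0.33 -1.93] along -0.21 s 12.67 z 197.66 tilt [0. 0.] w 0.012397481937311447
```

View pics/A7.png

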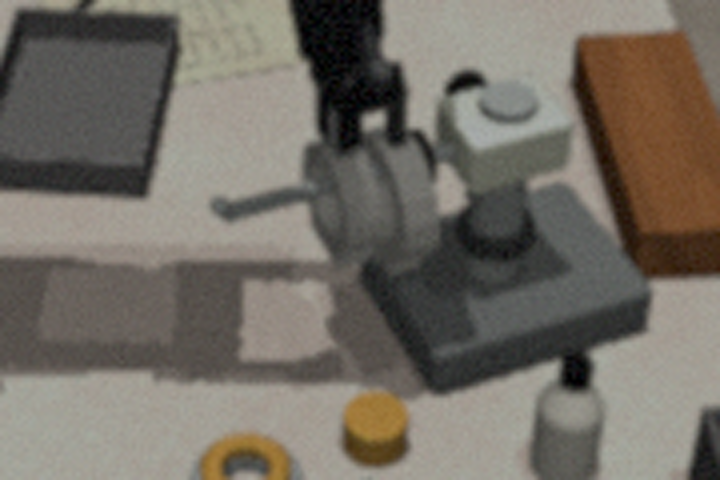

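>>> servo_tool([
  [[0, 0, 0], [2, 0, 2], -1],
  [[0, 0, 0], [4, 0, 4], -1],
  [[0, 0, 0], [5, 0, 5.5], -1],
  [[0, 0, 0], [5, 0, 5.5], -1],
])

```text
time_s: 22.5
eef_pos: [0.6207, 0.0732, 0.1917]
tcp_rot: [[0.952, 0.305, -0.0], [0.305, -0.952, 0.0], [-0.0, -0.0, -1.0]]
force: [0.5, 0.2, -1.5]
width: 0.0126
```

>>> servo_tool([
  [[0, 0, 0], [0, 0, 0.5], -1],
  [[0, 0, 0], [0, 0, 1], -1],
  [[0, 0, 0], [0, 0, 1], -1],
])

```text
time_s: 22.88
eef_pos: [0.6207, 0.0732, 0.191]
tcp_rot: [[0.952, 0.305, 0.0], [0.305, -0.952, 0.0], [0.0, -0.0, -1.0]]
force: [0.1, -0.7, -1.2]
width: 0.0127
```

>>> servo_tool([
  [[0, 0, 0], [0, 0, 0.5], -1],
  [[0, 0, 0], [0, 0, 0.8], -1],
  [[0, 0, 0], [0, 0, 0.8], -1],
])

```text
time_s: 23.25
eef_pos: [0.6208, 0.0732, 0.1904]
tcp_rot: [[0.952, 0.305, 0.0], [0.305, -0.952, -0.0], [0.0, 0.0, -1.0]]
force: [-0.4, 0.5, -0.3]
width: 0.0126
```

```bash
python3 f.py
```

```text
t 23.45 F [-0.13 -0.58 -0.76] along -0.3 s 17.91 z 190.3 tilt [0.01 0.01] w 0.012929097164425096
```

>>> servo_tool([
  [[0, 0, 0], [2, 0, 0.1], -1],
  [[0, 0, 0], [4, 0, 0.2], -1],
  [[0, 0, 0], [6, 0, 0.3], -1],
  [[0, 0, 0], [8, 0, 0.3], -1],
  [[0, 0, 0], [8, 0, 0.3], -1],
])

```text
time_s: 24.08
eef_pos: [0.6287, 0.0757, 0.1899]
tcp_rot: [[0.952, 0.305, 0.0], [0.305, -0.952, 0.0], [0.0, 0.0, -1.0]]
force: [-0.4, -0.1, 0.7]
width: 0.0127
```

>>> servo_tool([
  [[0, 0, 0], [0.5, 0, 0], -1],
  [[0, 0, 0], [1, 0, 0], -1],
  [[0, 0, 0], [1.5, 0, 0], -1],
  [[0, 0, 0], [2, 0, 0], -1],
])

```text
time_s: 24.58
eef_pos: [0.6296, 0.076, 0.1897]
tcp_rot: [[0.952, 0.305, -0.002], [0.305, -0.952, -0.0], [-0.002, -0.0, -1.0]]
force: [-6.1, -1.4, 2.1]
width: 0.0128
```

```bash
python3 f.py
```

```text
t 24.775 F [-5.5  -2.11  1.95] along -5.89 s 27.16 z 189.64 tilt [-0.1  -0.01] w 0.012628355698929348
```

>>> servo_tool([
  [[0, 0, 0], [0.5, 0, 0], -1],
  [[0, 0, 0], [1, 0, 0], -1],
  [[0, 0, 0], [1, 0, 0], -1],
])

```text
time_s: 25.15
eef_pos: [0.6303, 0.0763, 0.1897]
tcp_rot: [[0.952, 0.305, -0.002], [0.305, -0.952, -0.001], [-0.002, -0.0, -1.0]]
force: [-6.7, -2.7, 2.7]
width: 0.0122
```

```bash
python3 f.py
```

```text
t 25.35 F [-6.72 -2.49  2.78] along -7.16 s 27.88 z 189.66 tilt [-0.14 -0.01] w 0.012639111666203752
```

>>> servo_tool([
  [[0, 0, 0], [0.5, 0, 0], -1],
  [[0, 0, 0], [1, 0, 0], -1],
  [[0, 0, 0], [1, 0, 0], -1],
])

```text
time_s: 25.72
eef_pos: [0.6309, 0.0765, 0.1896]
tcp_rot: [[0.952, 0.305, -0.003], [0.305, -0.952, -0.001], [-0.003, -0.0, -1.0]]
force: [-7.7, -3.3, 4.1]
width: 0.0131
```

```bash
python3 f.py; python3 look.py 8; python3 - <<'E'
from h import *
from g import *
f=np.array([-E_[1],E_[0]])
for t in ['3','4','5','7','8']:
    z=np.load(f'pics/s{t}.npz'); W=cloud('side',z['d']); s=(W[...,:2]-A)@E_; tt=(W[...,:2]-A)@f
    m=(s>.03)&(s<.075)&(tt<-.02)&(tt>-.06)&(W[...,2]>.12)&(W[...,2]<.16); g=z['p'].astype(int).mean(-1)
    S=s[m]; print(t,m.sum(),np.round([np.percentile(S,q)*1000 for q in (3,10,50,90,97)],2))
E
```

```text
t 25.925 F [-7.77 -2.37  3.72] along -8.12 s 28.55 z 189.66 tilt [-0.18 -0.01] w 0.012755815795153759
3 135 [40.19 40.74 48.4  61.6  63.32]
4 130 [42.14 42.73 50.63 63.26 65.17]
5 131 [39.02 39.43 47.54 60.73 62.1 ]
7 132 [38.98 39.49 47.92 60.58 62.3 ]
8 157 [32.1  34.48 47.81 62.99 65.76]
```

View pics/A8.png

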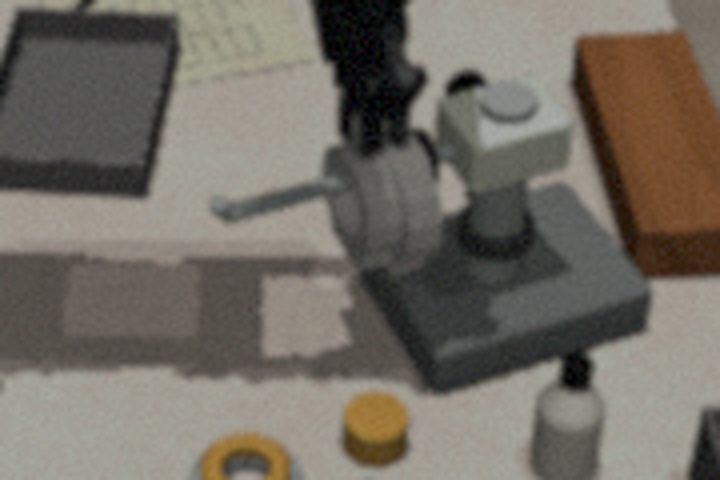

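>>> servo_tool([
  [[0, 0, 0], [0.4, 0, 0], -1],
  [[0, 0, 0], [0.8, 0, 0], -1],
  [[0, 0, 0], [0.8, 0, 0], -1],
  [[0, 0, 0], [0.8, 0, 0], -1],
])

```text
time_s: 26.52
eef_pos: [0.6314, 0.0766, 0.1896]
tcp_rot: [[0.952, 0.305, -0.004], [0.305, -0.952, -0.001], [-0.004, -0.0, -1.0]]
force: [-8.4, -3.3, 3.9]
width: 0.0127
```

```bash
cat > face.py <<'E'
from h import *
from g import *
f=np.array([-E_[1],E_[0]]); a=[]
for i in range(5):
    p,d=grab_frame('side'); W=cloud('side',d); s=(W[...,:2]-A)@E_; tt=(W[...,:2]-A)@f
    m=(s>.03)&(s<.075)&(tt<-.02)&(tt>-.06)&(W[...,2]>.12)&(W[...,2]<.16)
    a.append([np.percentile(s[m],q)*1000 for q in (85,90,95,97)])
print(np.round(np.mean(a,0),2),np.round(np.std(a,0),2))
E
python3 f.py; python3 face.py
```

```text
t 26.725 F [-8.75 -3.28  4.19] along -9.33 s 29.06 z 189.62 tilt [-0.22 -0.02] w 0.012706207829856184
[60.69 62.89 64.91 65.33] [0.51 0.22 0.2  0.05]
```

>>> servo_tool([
  [[0, 0, 0], [0, 0, -0.5], -1],
  [[0, 0, 0], [0.3, 0, -1], -1],
  [[0, 0, 0], [0.6, 0, -1], -1],
  [[0, 0, 0], [0.6, 0, -1], -1],
])

```text
time_s: 27.48
eef_pos: [0.6315, 0.0767, 0.1898]
tcp_rot: [[0.952, 0.305, -0.005], [0.305, -0.952, -0.001], [-0.005, -0.001, -1.0]]
force: [-8.9, -3.2, 1.9]
width: 0.0125
```

```bash
python3 f.py; python3 face.py
```

```text
t 27.675 F [-8.65 -3.71  1.62] along -9.38 s 29.14 z 189.79 tilt [-0.31 -0.03] w 0.012497029822122753
[60.93 62.84 64.81 65.28] [0.29 0.24 0.36 0.18]
```

>>> servo_tool([
  [[0, 0, 0], [-1, 0, 0], -1],
  [[0, 0, 0], [-2, 0, 0.2], -1],
  [[0, 0, 0], [-3, 0, 0.4], -1],
  [[0, 0, 0], [-4, 0, 0.6], -1],
  [[0, 0, 0], [-4.5, 0, 0.8], -1],
])

```text
time_s: 28.55
eef_pos: [0.6297, 0.0761, 0.1903]
tcp_rot: [[0.952, 0.305, 0.001], [0.305, -0.952, 0.0], [0.001, 0.0, -1.0]]
force: [-0.1, -0.1, -1.9]
width: 0.0125
```

```bash
python3 f.py
```

```text
t 28.75 F [-0.   -0.27 -1.41] along -0.08 s 27.12 z 190.38 tilt [0.05 0.01] w 0.012491138046206201
```

>>> servo_tool([
  [[0, 0, 0], [0, 0, 0.4], -1],
  [[0, 0, 0], [0, 0, 0.5], -1],
  [[0, 0, 0], [0, 0, 0.5], -1],
])

```text
time_s: 29.12
eef_pos: [0.6295, 0.076, 0.19]
tcp_rot: [[0.952, 0.305, 0.001], [0.305, -0.952, 0.0], [0.001, 0.0, -1.0]]
force: [-0.3, 0.1, 1.3]
width: 0.0126
```

>>> servo_tool([
  [[0, 0, 0], [0, 0, 0], 0.2],
  [[0, 0, 0], [0, 0, 0], 0.2],
  [[0, 0, 0], [0, 0, 0], 0.2],
  [[0, 0, 0], [0, 0, 0], 0.2],
])

```text
time_s: 29.62
eef_pos: [0.6292, 0.0759, 0.1895]
tcp_rot: [[0.952, 0.305, -0.0], [0.305, -0.952, 0.0], [0.0, -0.0, -1.0]]
force: [0.4, 1.6, 0.2]
width: 0.0514
```

>>> servo_tool([
  [[0, 0, 0], [0, 0, -30], 0.2],
  [[0, 0, 0], [0, 0, -70], 0.5],
  [[0, 0, 0], [0, 0, -110], 1],
  [[0, 0, 0], [0, 30, -115], 1],
  [[0, 0, 0], [0, 80, -115], 1],
])

```text
time_s: 30.25
eef_pos: [0.6543, 0.0004, 0.3064]
tcp_rot: [[0.951, 0.308, 0.003], [0.308, -0.951, -0.0], [0.003, 0.001, -1.0]]
force: [0.5, 0.3, -0.9]
width: 0.0854
```

```bash
python3 g.py .613 -.1385 .17 20.8; python3 look.py 9; python3 ring.py 9 .03 .08 .3; python3 - <<'E'
from h import *
from m import near
b=np.load('pics/t9.npz'); T=cloud('top',b['d'])
P=near(T,(.613,-.139),.05,.03,.064); print(len(P), cv2.minAreaRect((P[:,:2]*1000).astype(np.float32)))
E
```

```text
t 30.25 pos [6.543e-01 4.000e-04 3.064e-01] yaw 17.95 F [ 0.47  0.27 -0.88] w 0.0854 q6 1.08
shift mm [-82.5 119.3 136.3] rot deg [ 0.06 -0.16 -2.86]
1004 s [0.0005 0.0119 0.0329 0.0619 0.0633] t [-0.0465 -0.0451 -0.0171  0.0231  0.0295] z [0.0956 0.1059 0.1674 0.2294 0.2317]
117 ((613.4266357421875, -139.14324951171875), (24.637136459350586, 61.72349166870117), 21.13105583190918)
```

View pics/A9.png

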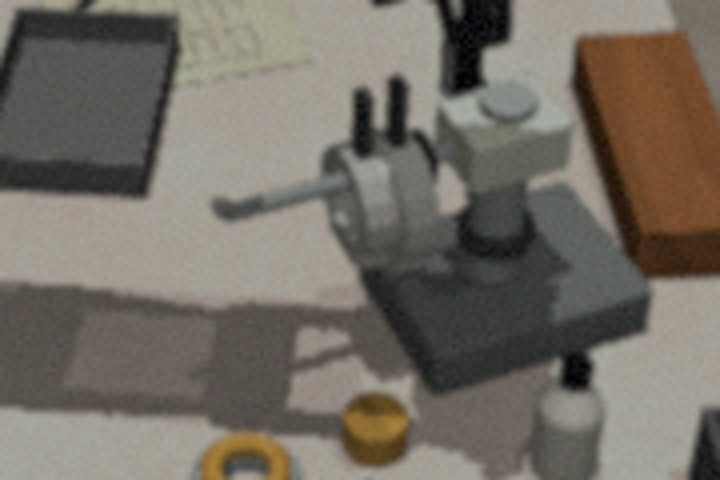

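Large and medium both hang upright and snug on the bar, handles at (396,110) and (363,120) in the crop. Next is the small gauge, which measures at (0.6134, −0.139) with its bore axis at 21°.

>>> servo_tool([
  [[0, 0, -1], [-25, 36, 10], 1],
  [[0, 0, -2], [-50, 72, 40], 1],
  [[0, 0, -3], [-70, 100, 75], 1],
  [[0, 0, -3], [-82.5, 119, 115], 1],
  [[0, 0, -3], [-82.5, 119, 125], 1],
])

```text
time_s: 30.98
eef_pos: [0.6092, -0.139, 0.1764]
tcp_rot: [[0.936, 0.352, -0.005], [0.352, -0.936, 0.002], [-0.004, -0.004, -1.0]]
force: [-0.7, 1.0, 0.7]
width: 0.0856
```

>>> servo_tool([
  [[0, 0, 0], [0, 0, 0], 1],
  [[0, 0, 0], [0, 0, 0], 1],
])

```text
time_s: 31.22
eef_pos: [0.6128, -0.138, 0.1816]
tcp_rot: [[0.935, 0.356, 0.003], [0.356, -0.935, -0.001], [0.002, 0.002, -1.0]]
force: [0.2, -0.1, 0.6]
width: 0.0853
```

```bash
python3 g.py .6133 -.1388 .074 21
```

```text
t 31.225 pos [ 0.6128 -0.138   0.1816] yaw 20.85 F [ 0.24 -0.05  0.65] w 0.0853 q6 0.8
shift mm [-1.000e-01  7.000e-01  1.076e+02] rot deg [ 0.11 -0.14 -0.15]
```

>>> servo_tool([
  [[0, 0, 0], [0, 0.8, 25], 1],
  [[0, 0, 0], [0, 0.8, 55], 1],
  [[0, 0, 0], [0, 0.8, 85], 1],
  [[0, 0, 0], [0, 0.8, 107], 1],
  [[0, 0, 0], [0, 0.8, 107], 1],
])

```text
time_s: 31.85
eef_pos: [0.6115, -0.1384, 0.0722]
tcp_rot: [[0.935, 0.356, -0.001], [0.356, -0.935, 0.001], [-0.001, -0.001, -1.0]]
force: [-0.2, -0.5, 0.6]
width: 0.0853
```

>>> servo_tool([
  [[0, 0, 0], [0, 0, 0], -1],
  [[0, 0, 0], [0, 0, 0], -1],
  [[0, 0, 0], [0, 0, 0], -1],
  [[0, 0, 0], [0, 0, 0], -1],
  [[0, 0, 0], [0, 0, 0], -1],
])

```text
time_s: 32.48
eef_pos: [0.612, -0.1397, 0.0731]
tcp_rot: [[0.935, 0.355, 0.001], [0.355, -0.935, -0.0], [0.001, 0.001, -1.0]]
force: [-0.9, -0.2, 2.5]
width: 0.0124
```

>>> servo_tool([
  [[0, 0, 0], [0, 0, -20], -1],
  [[0, 0, 0], [0, 0, -60], -1],
  [[0, 0, 0], [0, 0, -110], -1],
  [[0, 0, 0], [0, 0, -150], -1],
  [[0, 0, 0], [0, 0, -170], -1],
])

```text
time_s: 33.1
eef_pos: [0.6127, -0.1399, 0.2465]
tcp_rot: [[0.935, 0.355, 0.004], [0.355, -0.935, -0.002], [0.004, 0.003, -1.0]]
force: [0.6, -0.1, -1.4]
width: 0.0123
```

```bash
python3 g.py h -.116 .245
```

```text
t 33.1 pos [ 0.6127 -0.1399  0.2465] yaw 20.77 F [ 0.62 -0.08 -1.4 ] w 0.0123 q6 0.8
shift mm [ -50.6 -203.5    0.7] rot deg [ 0.19 -0.21  2.97]
```

>>> servo_tool([
  [[0, 0, 1], [-20, -45, 0], -1],
  [[0, 0, 2], [-35, -95, 0], -1],
  [[0, 0, 3], [-48, -145, 0], -1],
  [[0, 0, 3], [-50.5, -190, 0], -1],
  [[0, 0, 3], [-50.5, -203.5, 0], -1],
])

```text
time_s: 33.72
eef_pos: [0.4906, 0.0349, 0.2421]
tcp_rot: [[0.952, 0.307, -0.001], [0.307, -0.952, 0.001], [-0.001, -0.001, -1.0]]
force: [-0.4, -0.8, -0.8]
width: 0.0125
```

>>> servo_tool([
  [[0, 0, 0], [0, 0, 0], -1],
  [[0, 0, 0], [0, 0, 0], -1],
])

```text
time_s: 33.98
eef_pos: [0.4928, 0.0319, 0.2425]
tcp_rot: [[0.953, 0.305, -0.0], [0.305, -0.953, -0.0], [-0.0, 0.0, -1.0]]
force: [-0.2, -0.4, -1.5]
width: 0.0126
```

```bash
python3 g.py h -.116 .206
```

```text
t 33.975 pos [0.4928 0.0319 0.2425] yaw 17.73 F [-0.25 -0.44 -1.53] w 0.0126 q6 1.09
shift mm [ 0.6 -0.4 36.5] rot deg [ 0.03  0.01 -0.07]
```

>>> servo_tool([
  [[0, 0, 0], [0, -0.4, 18], -1],
  [[0, 0, 0], [0, -0.4, 37], -1],
  [[0, 0, 0], [0, -0.4, 37], -1],
  [[0, 0, 0], [0, -0.4, 37], -1],
])

```text
time_s: 34.48
eef_pos: [0.4924, 0.0328, 0.2054]
tcp_rot: [[0.953, 0.305, -0.0], [0.305, -0.953, 0.0], [-0.0, -0.0, -1.0]]
force: [-0.2, 0.9, -0.4]
width: 0.0126
```

```bash
python3 g.py h -.05 .205; python3 look.py 10;python3 ring.py 10 -.116 .06 .24; python3 ring.py 10 -.065 .155 .2
```

```text
t 34.475 pos [0.4924 0.0328 0.2054] yaw 17.73 F [-0.21  0.94 -0.41] w 0.0126 q6 1.09
shift mm [66.7  0.6  0.4] rot deg [-0.01  0.02 -0.07]
440 s [-0.1288 -0.1286 -0.1217 -0.1053 -0.1043] t [-0.0321 -0.031  -0.0182  0.021   0.0241] z [0.1348 0.1381 0.1856 0.2346 0.237 ]
82 s [-0.0736 -0.0723 -0.0542 -0.0323 -0.0318] t [-0.0096 -0.0089 -0.0049  0.0005  0.0006] z [0.1606 0.162  0.1692 0.1771 0.1779]
```

View pics/A10.png

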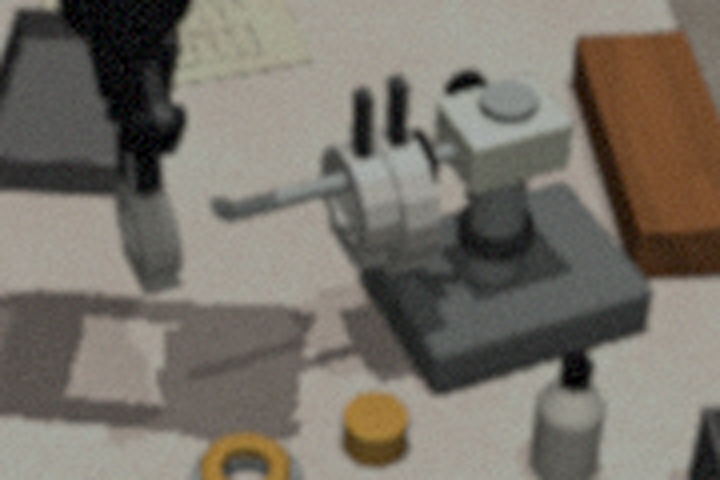

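>>> servo_tool([
  [[0, 0, 0], [14, 0.5, 0], -1],
  [[0, 0, 0], [28, 0.5, 0], -1],
  [[0, 0, 0], [42, 0.5, 0], -1],
  [[0, 0, 0], [56, 0.5, 0], -1],
  [[0, 0, 0], [72, 0.5, 0], -1],
])

```text
time_s: 35.2
eef_pos: [0.5619, 0.0552, 0.2054]
tcp_rot: [[0.952, 0.305, -0.0], [0.305, -0.952, 0.0], [-0.0, -0.0, -1.0]]
force: [0.5, 0.4, -0.9]
width: 0.0125
```

>>> servo_tool([
  [[0, 0, 0], [8, 0, 3], -1],
  [[0, 0, 0], [16, 0, 6], -1],
  [[0, 0, 0], [24, 0, 9], -1],
  [[0, 0, 0], [30, 0, 12], -1],
  [[0, 0, 0], [34, 0, 12], -1],
])

```text
time_s: 35.83
eef_pos: [0.5933, 0.0652, 0.1932]
tcp_rot: [[0.952, 0.305, -0.001], [0.305, -0.952, 0.0], [-0.001, -0.0, -1.0]]
force: [-0.7, -1.0, -1.5]
width: 0.0125
```

```bash
python3 f.py; python3 look.py 11
```

```text
t 36.025 F [ 0.16  0.2  -1.37] along 0.22 s -10.81 z 193.7 tilt [0. 0.] w 0.013049732480759402
```

View pics/A11.png

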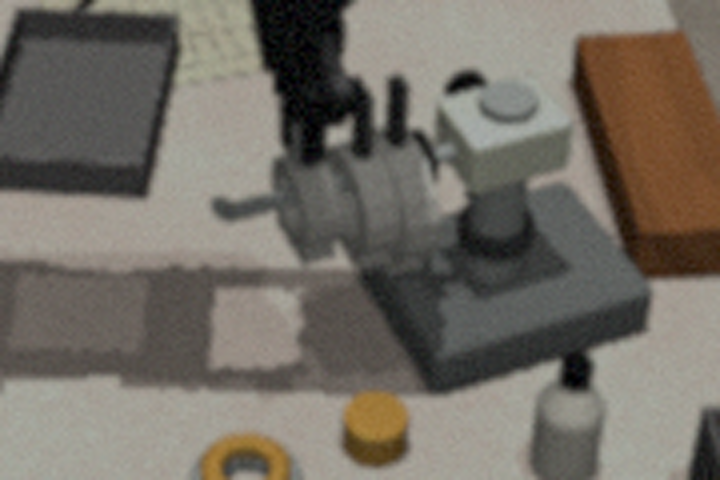

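>>> servo_tool([
  [[0, 0, 0], [2, 0, 2], -1],
  [[0, 0, 0], [4, 0, 4], -1],
  [[0, 0, 0], [6, 0, 5.3], -1],
  [[0, 0, 0], [6, 0, 5.3], -1],
])

```text
time_s: 36.62
eef_pos: [0.599, 0.067, 0.188]
tcp_rot: [[0.952, 0.305, -0.0], [0.305, -0.952, 0.0], [-0.0, -0.0, -1.0]]
force: [0.1, -0.3, -1.5]
width: 0.0126
```

>>> servo_tool([
  [[0, 0, 0], [0, 0, 0.5], -1],
  [[0, 0, 0], [0, 0, 1], -1],
  [[0, 0, 0], [0, 0, 1], -1],
])

```text
time_s: 37.0
eef_pos: [0.5989, 0.0669, 0.1873]
tcp_rot: [[0.952, 0.305, -0.0], [0.305, -0.952, -0.0], [-0.0, -0.0, -1.0]]
force: [-0.8, 0.3, -0.6]
width: 0.0127
```

```bash
python3 f.py
```

```text
t 37.2 F [ 0.37  0.27 -1.5 ] along 0.44 s -4.76 z 187.33 tilt [0.01 0.  ] w 0.012134520881070815
```

>>> servo_tool([
  [[0, 0, 0], [0, 0, 0.5], -1],
  [[0, 0, 0], [0, 0, 0.8], -1],
  [[0, 0, 0], [0, 0, 0.8], -1],
])

```text
time_s: 37.58
eef_pos: [0.5991, 0.0669, 0.1867]
tcp_rot: [[0.952, 0.305, 0.0], [0.305, -0.952, -0.0], [0.0, 0.0, -1.0]]
force: [-0.3, -0.6, 1.1]
width: 0.0124
```

```bash
python3 f.py
```

```text
t 37.775 F [-0.86 -0.01  0.88] along -0.83 s -4.71 z 186.64 tilt [0.01 0.01] w 0.01244713955624569
```

>>> servo_tool([
  [[0, 0, 0], [1.5, 0, 0], -1],
  [[0, 0, 0], [3, 0, 0], -1],
  [[0, 0, 0], [4.5, 0, 0], -1],
  [[0, 0, 0], [6, 0, 0], -1],
  [[0, 0, 0], [6, 0, 0], -1],
])

```text
time_s: 38.4
eef_pos: [0.6049, 0.0688, 0.1865]
tcp_rot: [[0.952, 0.305, 0.0], [0.305, -0.952, 0.0], [0.0, 0.0, -1.0]]
force: [-1.2, -0.3, 1.7]
width: 0.0129
```

>>> servo_tool([
  [[0, 0, 0], [0.5, 0, 0], -1],
  [[0, 0, 0], [1, 0, 0], -1],
  [[0, 0, 0], [1, 0, 0], -1],
])

```text
time_s: 38.78
eef_pos: [0.6057, 0.0691, 0.1865]
tcp_rot: [[0.952, 0.305, 0.0], [0.305, -0.952, -0.0], [0.0, 0.0, -1.0]]
force: [-0.9, -0.5, 2.3]
width: 0.0124
```

```bash
python3 f.py; python3 face.py
```

```text
t 38.975 F [-2.21 -0.29  1.62] along -2.19 s 2.22 z 186.49 tilt [ 0. -0.] w 0.012413479573800852
[58.3  60.03 62.01 62.67] [0.23 0.12 0.24 0.31]
```

>>> servo_tool([
  [[0, 0, 0], [0.5, 0, 0], -1],
  [[0, 0, 0], [1, 0, 0], -1],
  [[0, 0, 0], [1.5, 0, 0], -1],
  [[0, 0, 0], [1.5, 0, 0], -1],
])

```text
time_s: 39.72
eef_pos: [0.6066, 0.0694, 0.1863]
tcp_rot: [[0.952, 0.305, -0.001], [0.305, -0.952, -0.0], [-0.001, -0.0, -1.0]]
force: [-4.3, -1.2, 2.2]
width: 0.0127
```

```bash
python3 f.py
```

```text
t 39.925 F [-4.83 -1.76  1.6 ] along -5.14 s 3.27 z 186.24 tilt [-0.06 -0.01] w 0.012505258568498174
```

>>> servo_tool([
  [[0, 0, 0], [0.5, 0, 0], -1],
  [[0, 0, 0], [1, 0, 0], -1],
  [[0, 0, 0], [1.5, 0, 0], -1],
  [[0, 0, 0], [1.5, 0, 0], -1],
])

```text
time_s: 40.42
eef_pos: [0.6074, 0.0698, 0.1861]
tcp_rot: [[0.952, 0.305, -0.003], [0.305, -0.952, -0.0], [-0.003, -0.0, -1.0]]
force: [-7.4, -2.4, 2.7]
width: 0.0125
```

```bash
python3 f.py; python3 face.py
```

```text
t 40.625 F [-6.79 -1.93  3.5 ] along -7.06 s 4.13 z 186.1 tilt [-0.15 -0.03] w 0.012542939783476205
[58.89 60.55 62.51 63.18] [0.18 0.19 0.2  0.2 ]
```

>>> servo_tool([
  [[0, 0, 0], [0.5, 0, -0.3], -1],
  [[0, 0, 0], [1, 0, -0.6], -1],
  [[0, 0, 0], [1.5, 0, -0.8], -1],
  [[0, 0, 0], [1.5, 0, -0.8], -1],
])

```text
time_s: 41.38
eef_pos: [0.6082, 0.0701, 0.1863]
tcp_rot: [[0.952, 0.305, -0.005], [0.305, -0.952, -0.001], [-0.005, -0.001, -1.0]]
force: [-8.3, -3.5, 2.1]
width: 0.0127
```

```bash
python3 f.py; python3 face.py
```

```text
t 41.575 F [-8.53 -3.08  1.3 ] along -9.06 s 4.93 z 186.28 tilt [-0.26 -0.04] w 0.012503552070045056
[59.85 62.05 63.97 64.79] [0.28 0.25 0.21 0.21]
```

>>> servo_tool([
  [[0, 0, 0], [0.5, 0, -0.1], -1],
  [[0, 0, 0], [1, 0, -0.2], -1],
  [[0, 0, 0], [1.3, 0, -0.3], -1],
  [[0, 0, 0], [1.3, 0, -0.3], -1],
])

```text
time_s: 42.32
eef_pos: [0.6089, 0.0703, 0.1863]
tcp_rot: [[0.952, 0.305, -0.006], [0.305, -0.952, -0.001], [-0.006, -0.001, -1.0]]
force: [-9.6, -3.1, 2.9]
width: 0.0126
```

```bash
python3 f.py; python3 face.py
```

```text
t 42.525 F [-9.54 -3.85  2.08] along -10.26 s 5.7 z 186.32 tilt [-0.33 -0.05] w 0.012867431524310604
[60.52 62.62 64.74 65.37] [0.47 0.28 0.12 0.29]
```

>>> servo_tool([
  [[0, 0, 0], [0.5, 0, -0.1], -1],
  [[0, 0, 0], [1, 0, -0.2], -1],
  [[0, 0, 0], [1, 0, -0.2], -1],
  [[0, 0, 0], [1, 0, -0.2], -1],
])

```text
time_s: 43.28
eef_pos: [0.6095, 0.0705, 0.1863]
tcp_rot: [[0.952, 0.305, -0.007], [0.305, -0.952, -0.001], [-0.007, -0.001, -1.0]]
force: [-10.7, -4.5, 1.3]
width: 0.0128
```

```bash
python3 f.py; python3 face.py;  python3 look.py 12
```

```text
t 43.475 F [-10.62  -3.94   2.05] along -11.32 s 6.35 z 186.34 tilt [-0.38 -0.05] w 0.012735516812576451
[61.   62.87 65.   65.33] [0.54 0.24 0.34 0.19]
```

View pics/A12.png

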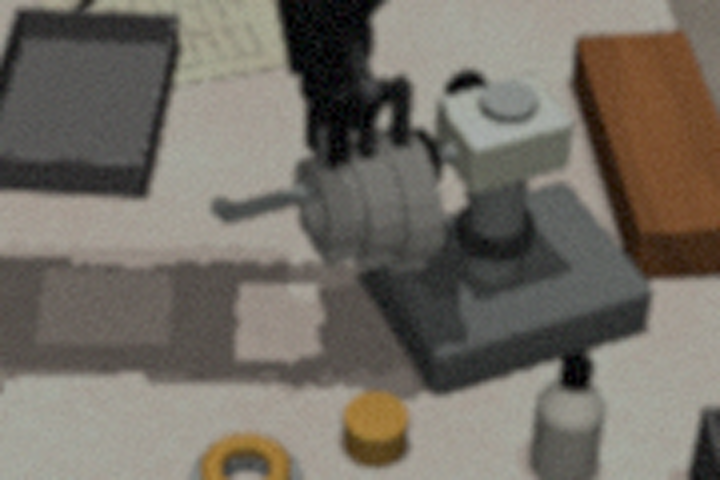

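>>> servo_tool([
  [[0, 0, 0], [-1, 0, 0], -1],
  [[0, 0, 0], [-2, 0, 0.2], -1],
  [[0, 0, 0], [-3, 0, 0.4], -1],
  [[0, 0, 0], [-4, 0, 0.6], -1],
  [[0, 0, 0], [-4.5, 0, 0.8], -1],
])

```text
time_s: 44.45
eef_pos: [0.6082, 0.0699, 0.1871]
tcp_rot: [[0.952, 0.305, 0.001], [0.305, -0.952, 0.0], [0.001, 0.0, -1.0]]
force: [-1.7, -0.0, -2.1]
width: 0.0127
```

```bash
python3 f.py; python3 face.py
```

```text
t 44.65 F [-1.29 -0.07 -1.78] along -1.25 s 4.82 z 187.19 tilt [0.04 0.  ] w 0.0126714534677632
[60.58 62.54 64.56 65.17] [0.44 0.17 0.39 0.33]
```

>>> servo_tool([
  [[0, 0, 0], [0, 0, 0.4], -1],
  [[0, 0, 0], [0, 0, 0.7], -1],
  [[0, 0, 0], [0, 0, 0.7], -1],
])

```text
time_s: 45.28
eef_pos: [0.608, 0.0698, 0.1864]
tcp_rot: [[0.952, 0.305, 0.0], [0.305, -0.952, -0.0], [0.0, 0.0, -1.0]]
force: [-0.6, 0.3, -1.8]
width: 0.0128
```

>>> servo_tool([
  [[0, 0, 0], [0, 0, 0], 0.2],
  [[0, 0, 0], [0, 0, 0], 0.2],
  [[0, 0, 0], [0, 0, 0], 0.2],
  [[0, 0, 0], [0, 0, 0], 0.2],
])

```text
time_s: 45.78
eef_pos: [0.6079, 0.0698, 0.1863]
tcp_rot: [[0.952, 0.305, 0.0], [0.305, -0.952, 0.0], [0.0, 0.0, -1.0]]
force: [-0.7, -0.2, 0.6]
width: 0.0513
```

>>> servo_tool([
  [[0, 0, 0], [0, 0, -30], 0.2],
  [[0, 0, 0], [0, 0, -70], 0.5],
  [[0, 0, 0], [0, 0, -110], 1],
  [[0, 0, 0], [-50, 0, -115], 1],
  [[0, 0, 0], [-100, 0, -115], 1],
])

```text
time_s: 46.4
eef_pos: [0.5121, 0.0389, 0.3022]
tcp_rot: [[0.952, 0.306, 0.002], [0.306, -0.952, -0.0], [0.002, 0.001, -1.0]]
force: [0.1, -0.7, -0.1]
width: 0.0854
```

```bash
python3 face.py;  python3 look.py 13; python3 - <<'E'
from h import *
from g import *
f=np.array([-E_[1],E_[0]])
z=np.load('pics/s13.npz'); W=cloud('side',z['d']); s=(W[...,:2]-A)@E_; t=(W[...,:2]-A)@f
# handles: dark, above rings
g=z['p'].max(-1)
m=(abs(t)<.02)&(W[...,2]>.198)&(W[...,2]<.24)&(s>-.02)&(s<.062)&(g<70)
h,e=np.histogram(s[m],bins=np.arange(-.02,.064,.003)); print(list(zip(np.round(e*1000).astype(int),h)))
for lo,hi in [(-.02,.016),(.016,.041),(.041,.062)]:
    k=m&(s>lo)&(s<hi); print(k.sum(),np.round([s[k].min(),s[k].mean(),s[k].max(),t[k].mean()],4))
E
```

```text
[59.54 61.47 63.15 64.12] [0.29 0.29 0.39 0.43]
[(np.int64(-20), np.int64(0)), (np.int64(-17), np.int64(0)), (np.int64(-14), np.int64(0)), (np.int64(-11), np.int64(0)), (np.int64(-8), np.int64(0)), (np.int64(-5), np.int64(0)), (np.int64(-2), np.int64(19)), (np.int64(1), np.int64(15)), (np.int64(4), np.int64(11)), (np.int64(7), np.int64(0)), (np.int64(10), np.int64(0)), (np.int64(13), np.int64(0)), (np.int64(16), np.int64(0)), (np.int64(19), np.int64(0)), (np.int64(22), np.int64(18)), (np.int64(25), np.int64(15)), (np.int64(28), np.int64(11)), (np.int64(31), np.int64(2)), (np.int64(34), np.int64(0)), (np.int64(37), np.int64(0)), (np.int64(40), np.int64(0)), (np.int64(43), np.int64(1)), (np.int64(46), np.int64(14)), (np.int64(49), np.int64(18)), (np.int64(52), np.int64(10)), (np.int64(55), np.int64(2)), (np.int64(58), np.int64(0))]
45 [-0.0008  0.0026  0.0069 -0.0045]
46 [ 0.0229  0.0265  0.0314 -0.0051]
45 [ 0.0456  0.0506  0.0557 -0.0049]
```

View pics/A13.png

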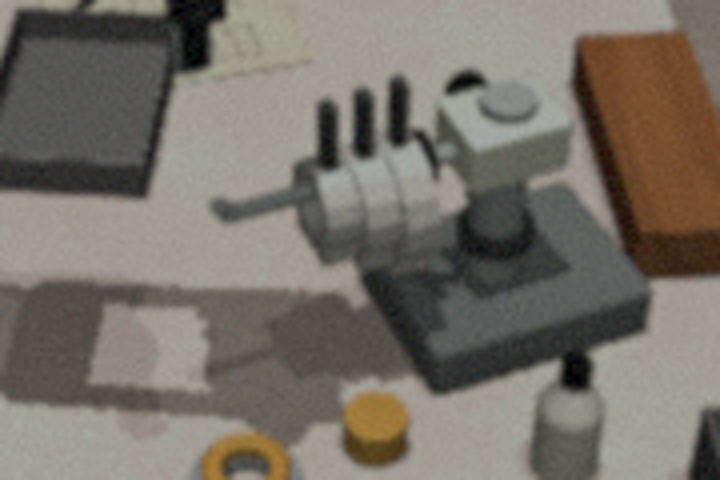

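View pics/B13.png

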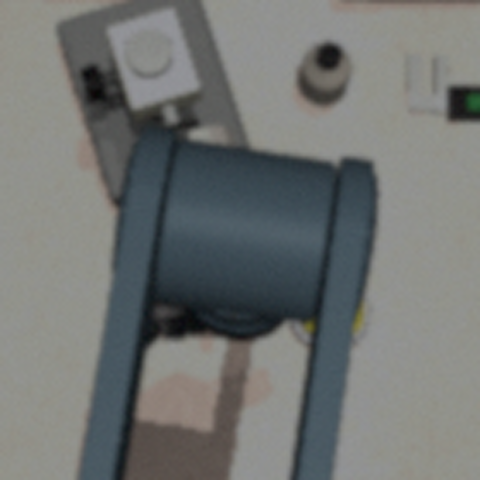

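```bash
python3 - <<'E'
from h import *
from g import *
f=np.array([-E_[1],E_[0]])
for n in ['5','7','9','10','11','13']:
    z=np.load(f'pics/s{n}.npz'); W=cloud('side',z['d']); s=(W[...,:2]-A)@E_; t=(W[...,:2]-A)@f
    g=z['p'].max(-1); m=(abs(t)<.02)&(W[...,2]>.203)&(W[...,2]<.226)&(g<70)
    for c in (.0026,.0265,.0506):
        k=m&(abs(s-c)<.010)
        if k.sum()>15: print(n,k.sum(),'mid',np.round((np.percentile(s[k],4)+np.percentile(s[k],96))*500,2),'mean',np.round(s[k].mean()*1000,2))
E
```

```text
5 29 mid 48.94 mean 48.37
7 54 mid 6.2 mean 5.15
7 28 mid 49.49 mean 48.6
9 28 mid 26.69 mean 26.36
9 29 mid 49.45 mean 49.06
10 32 mid 26.84 mean 26.45
10 25 mid 49.56 mean 49.21
11 31 mid 26.79 mean 26.41
11 27 mid 49.09 mean 48.68
13 30 mid 3.03 mean 2.68
13 29 mid 26.85 mean 26.51
13 28 mid 51.13 mean 50.6
```

```bash
python3 -c "
from h import *
print(monitor.read_state()['time_s']); print(arm.job_done())"
```

```text
46.75
the job is handed in; nothing more can be done
None
```

I hung the large, medium and small silver gauges on the hook in that order and handed the job in at 46.75 s. The red look-alike was not touched. Each gauge was lowered onto the bar by feel, pressed home with about 9–11 N at the wrist (including drag), backed off, and released while resting on the bar.

- **Final picture:** all three handles are up and the gauges are snug against the pad. Handle spacing is about 24 mm, and the gripper stands clear of everything.
- **Pad travel:** this was never seen directly. From force and from how far the large gauge moved, I estimate about 3.5–4.5 mm on each press. The worst-case reading of the force alone, with maximum drag, put each press nearer 3 mm.
- **Disagreement:** the gripper positions for the medium press implied less travel than the large gauge's face position in the pictures. I relied on the pictures, where the gauge's face ended about equally far in at all three presses.
- **Bystanders:** I did not re-measure them one by one. No unexpected contact forces appeared in the readings.

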